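Assemble a heating stack on the hotplate stirrer

TASK

Set up the hotplate stirrer for a heated stir, taking the four loose parts from wherever they lie on the bench, in this order: stand the aluminium heating block upright in the middle of the white round plate, lower the porcelain beaker into the block's bore until it stands on the bottom, drop the stir bar into the beaker, and finally put the cover on the beaker with its plug inside the mouth and its knob up. Keep the beaker upright throughout, and do not disturb the amber bottle, the white jar or the tip box; finish with everything let go and at rest.

Things in the scene. Friction and masses are not known exactly. Their poses are not given: they have to be found in the camera images.
- plate_top (a point): Centre of the upper face of the hotplate stirrer's round white plate (124 mm in diameter, level, 65 mm above the bench). The stirrer is fixed: grey housing 140 x 145 mm (x, y), 55 mm high, centred under the plate, with a lower dark control panel in front reaching 125 mm from the centre along -x (its knobs are not used). z is up; place and yaw vary.
- block_c (a point): Centre (half-way up, on the axis) of the aluminium heating block: a dull grey metal round cup 70 mm across and 40 mm high, upright, 0.15 to 0.31 kg. Its bore, 58 mm wide and 32 mm deep, opens upward (floor 8 mm thick) and flares to 65 mm at the mouth, so the beaker is guided in. A groove 65 mm across runs round it 8 mm below the rim. z is up, along the axis.
- beaker_c (a point): Centre (half-way up, on the axis) of the white porcelain beaker: a straight round cup 52 mm across outside (small pouring lip at the rim), 75 mm high, open at the top, mouth 47 mm wide inside, floor 4 mm thick, about 0.1 kg, standing upright. z is up. Seated in the block it stands 43 mm out of it, its centre 25.5 mm above the block's centre.
- stirbar_c (a point): Centre of the white stir bar: a small eight-sided rod 32 mm long and 10 mm across, lying flat on the bench, about 14 g. Its long axis is x of this frame; z is up at the start.
- cover_c (a point): Centre (half-way up, on the axis) of the cover, 44 mm high: a tapered plug at the bottom (8 mm high, 22 mm wide below, 37 mm above), a steel disc 66 mm across and 4 mm thick, and a round black knob 22 mm across, 32 mm high, its middle 6 mm above this point. It stands on its plug, knob up, about 0.08 kg. z is up. On the beaker, the disc on the rim, this point is 51.5 mm above the beaker's centre.
- bottle: Bystander: amber glass bottle with black cap and a blank paper label, 64 mm in diameter, 125 mm high. Origin at the centre of its underside, z up.
- jar: Bystander: white jar with blue cap, 68 mm in diameter, 85 mm high, closed. Origin at the centre of its underside, z up.
- tipbox: Bystander: yellow pipette tip box with a pale lid, 85 x 120 mm (x, y), 62 mm high. Origin at the centre of its underside, z up.
Things that resemble listed ones, but are neither listed nor needed, are in the scene too. What is shaped like the part that bears cover_c but red or yellow is not meant.

How it is judged:
On the way, in this order (a step that is already met when the one before it is completed fails the run):
1. the heating block stands upright in the middle of the plate, let go (horizontal distance between block_c and plate_top below 0.015 m and z of block_c in the frame of plate_top between 0.016 and 0.024 m and angle between block_c's own z axis and vertical below 0.06 rad and contact force between the fingers and block below 0.1 N and linear speed of block below 0.02 m/s), for 0.2 s.
2. the beaker stands on the bottom of the block's bore, let go (horizontal distance between block_c and plate_top below 0.015 m and z of block_c in the frame of plate_top between 0.016 and 0.024 m and angle between each of block_c, beaker_c's own z axis and vertical below 0.06 rad and horizontal distance between beaker_c and block_c below 0.006 m and z of beaker_c in the frame of block_c between 0.0215 and 0.0295 m and contact force between the fingers and beaker below 0.1 N and linear speed of beaker below 0.02 m/s), for 0.2 s.
3. the stir bar lies in the beaker, let go (horizontal distance between block_c and plate_top below 0.015 m and z of block_c in the frame of plate_top between 0.016 and 0.024 m and angle between each of block_c, beaker_c's own z axis and vertical below 0.06 rad and horizontal distance between beaker_c and block_c below 0.006 m and z of beaker_c in the frame of block_c between 0.0215 and 0.0295 m and horizontal distance between stirbar_c and beaker_c below 0.022 m and z of stirbar_c in the frame of beaker_c between -0.0375 and -0.012 m and contact force between the fingers and stirbar below 0.1 N), for 0.2 s.
4. the cover lies on the beaker, plug in the mouth (horizontal distance between block_c and plate_top below 0.015 m and z of block_c in the frame of plate_top between 0.016 and 0.024 m and angle between each of block_c, beaker_c's own z axis and vertical below 0.06 rad and horizontal distance between beaker_c and block_c below 0.006 m and z of beaker_c in the frame of block_c between 0.0215 and 0.0295 m and horizontal distance between stirbar_c and beaker_c below 0.022 m and z of stirbar_c in the frame of beaker_c between -0.0375 and -0.012 m and horizontal distance between cover_c and beaker_c below 0.007 m and z of cover_c in the frame of beaker_c between 0.0475 and 0.0555 m and angle between cover_c's own z axis and vertical below 0.07 rad), for 0.2 s.
At the end, for the whole second after the job is handed in: Block upright on the plate (within 15 mm of its centre); beaker upright on the bore's floor (within 6 mm of the axis, 4 mm in height); stir bar low in the beaker; cover flat on the rim, knob up (within 7 mm of the axis, 4 mm in height, 0.07 rad); all released and at rest (all of step 4 and contact force between the fingers and block below 0.1 N and contact force between the fingers and beaker below 0.1 N and contact force between the fingers and stirbar below 0.1 N and contact force between the fingers and cover below 0.1 N and linear speed of each of block, beaker, stirbar, cover below 0.02 m/s); the robot touches nothing.
It fails at once if the amber bottle is pushed more than 25 mm or tipped (distance of bottle from where it was at the start of the episode above 0.025 m or angle between bottle's own z axis and vertical above 0.3 rad).
It fails at once if the white jar is pushed more than 25 mm or tipped (distance of jar from where it was at the start of the episode above 0.025 m or angle between jar's own z axis and vertical above 0.3 rad).
It fails at once if the pipette tip box is pushed more than 25 mm or tipped (distance of tipbox from where it was at the start of the episode above 0.025 m or angle between tipbox's own z axis and vertical above 0.3 rad).
It fails at once if the beaker is tipped over (more than 45 degrees) (angle between beaker_c's own z axis and vertical above 0.785 rad).
It also fails if it takes over 120 s, if anything falls off the work surface, if the arm or the gripper's body presses on something with over 40 N, if the wrist force passes 120 N, or if a joint passes its speed limit or range.

ROBOT

A 6-joint arm with a two-finger parallel gripper is mounted at the origin on the work surface. World frame = base frame: x ahead of the robot, y to its left, z up, the work surface at z = 0. Lengths are in m, angles in rad, forces in N, time in s.
With the tool pointing down it reaches from about 0.275 to 0.75 m from the base axis. Payload 10.2 kg.
Tool frame: the origin (TCP) lies on the mounting face of the last link; the fingertips stand 166 mm ahead of it and the grasp point (between the pads) lies 147 mm ahead of it (robot.tip_extent is the distance from the TCP to the fingertips, in m); y points along the fingers, x is the direction in which the jaws open and shut, and the axes are right-handed (so a half turn about y gives the same grasp; the last joint's range is limited). The gripper opens to 88 mm and grips with 3 to 60 N. Pads are 18 mm wide; open, the fingers measure 123 mm over their backs; the gripper's body (75 mm by 187 mm) begins 45 mm behind the grasp point.
Start: joints at [-1.533, 0.313, 1.498, -0, 1.331, -0.223], TCP at [0.135, -0.507, 0.405] pointing down, gripper open.
Joint ranges: [-2.94, 2.94], [-0.97, 2.17], [0.19, 2.56], [-1.23, 4.37], [0.02, 3.11], [-2.88, 2.88]. Speed limits (rad/s): [2.39, 2.39, 3.01, 3.14, 3.14, 3.14].

INTERFACE

Orientations are given as a unit quaternion [w, x, y, z].
In Python, from workcell import telemetry, get_image, robot gives the robot as it stands.
- The arm moves only by the tool servo_tool, never from a script. Its argument "steps" is a list of rows, each an object of numbers: "ax", "ay", "az": the turn, a rotation vector about the tool's x, y, z in units of 8 degrees (1.0 is 8 degrees); "tx", "ty", "tz": the shift along the tool's x, y, z in mm; "claw": the closure, from -1 (fully open) to 1 (shut). A call has 1 to 10 rows; each row is the pose to reach, as a shift and turn from the pose measured when the call began, along the tool's axes at that moment; what a row does not reach only later rows make up. A row lasts 1/8 s, in which the tool goes at most 62.5 mm and 10.7 degrees, less where a joint would pass 70% of its speed; a pose out of reach is approached as far as the arm can. A call with a gripper value outside its range is refused whole. The fingers move at their own pace and stop on an object; "newtons" is the grip in N (left out, the last holds). Time passes only in rows, so rows that repeat a pose let the fingers close. It gives the time, the measured TCP pose, the force and the opening at its end, in the units of the state.
- telemetry.get_state(): the state, without advancing time (a new reading comes with each control period).
- get_image(name): name is "scene" or "top" or "wrist"; returns a dict with "img" (480x640x3 uint8, blue, green, red), "depth" (480x640 float32, m along the optical axis (not along the pixel's ray), 0 where there is no reading), "mtx" (3x3 intrinsics, pixels), "R" (3x3) and "t" (3): a world point X has camera coordinates R X + t. Camera axes: x right, y down, z forward; pixel columns grow to the right and rows downward; lengths in m; the calibration is good to about 2 mm. A picture is of the moment at which its call begins.
- robot.close_job(): hands the job in, once; it reports no verdict.
The state is a dict: "clock": time; "joint_positions": joint angles; "qd": joint speeds; "effort": joint torques, N m; "ee_pos": TCP position; "tool_rot": TCP orientation; "ft_force": force on the tool from outside, world axes, zero at the start; "wrist_torque": the same for the moment, N m; "width": finger opening in m.
Only numpy, scipy, OpenCV 4.12 (cv2) and the standard library are available. Lean on these libraries where they do the work, as an engineer would, in place of code of your own. Each camera call takes 0.05 s, during which the arm holds its last target.

## Working session

There is one attempt and no reset: what is moved stays moved. The work goes in short steps, Python scripts to look and compute and a tool call to move; the robot and the scene stay as the last step left them, time stands still between calls to the robot, and variables do not carry over. Pictures are saved under pics/ and viewed, and the job is handed in when it is done.

Besides the shell and the picture viewer there is one more tool, called after "Request:" by a JSON object that holds its "method" and its "body", one argument or row to a line. servo_tool: Moves the arm, as the interface text tells. Its arguments: {"type":"object","properties":{"steps":{"type":"array"},"newtons":{"type":"number"}},"required":["steps"]}

```bash
mkdir -p pics; python3 - <<'E'
from workcell import telemetry, get_image, robot
import cv2,numpy as np
print(telemetry.get_state(), robot.tip_extent)
for n in ["scene","top","wrist"]:
    d=get_image(n); cv2.imwrite(f"pics/{n}0.png",d["img"]); np.savez(f"pics/{n}0.npz",**d)
    print(n,d["mtx"].tolist(),np.round(d["R"],3).tolist(),d["t"])
E
```

```text
{'clock': 0.0, 'joint_positions': array([-1.53338042e+00,  3.13410180e-01,  1.49845714e+00, -5.05371781e-06,
        1.33098375e+00, -2.23433591e-01]), 'qd': array([ 9.99164132e-05,  4.02586343e-04, -6.77628444e-05,  1.66375060e-03,
       -3.01907509e-04,  1.07757064e-03]), 'effort': array([-3.95702828e-04, -4.02213049e+01, -2.52270323e+01,  6.94792997e-02,
        3.52251262e-02, -1.05901220e-04]), 'ee_pos': array([ 0.13536717, -0.50719755,  0.40417376]), 'tool_rot': array([ 0.56112252, -0.56043981,  0.43101066, -0.43043994]), 'ft_force': array([ 0.10010412, -0.34970353,  0.06814763]), 'wrist_torque': array([-0.01796953, -0.00075998, -0.01899846]), 'width': 0.08847592872060617} 0.166
scene [[445.84596655715353, 0.0, 320.9548189874156], [0.0, 445.84596655715353, 244.12452657984755], [0.0, 0.0, 1.0]] [[0.677, 0.736, 0.007], [0.624, -0.569, -0.536], [-0.39, 0.367, -0.844]] [-0.4372821  -0.31554442  1.38809127]
top [[527.9578086495176, 0.0, 311.5440571334001], [0.0, 527.9578086495176, 240.8056273589407], [0.0, 0.0, 1.0]] [[-0.014, -1.0, 0.005], [-0.993, 0.014, -0.113], [0.113, -0.006, -0.994]] [0.0697362  0.60193167 1.08011546]
wrist [[432.72774202793977, 0.0, 323.0344618113808], [0.0, 432.72774202793977, 242.78367931145203], [0.0, 0.0, 1.0]] [[0.257, -0.966, -0.002], [-0.92, -0.245, 0.306], [-0.296, -0.077, -0.952]] [-0.52439059 -0.04244383  0.38887939]
```

View pics/top0.png

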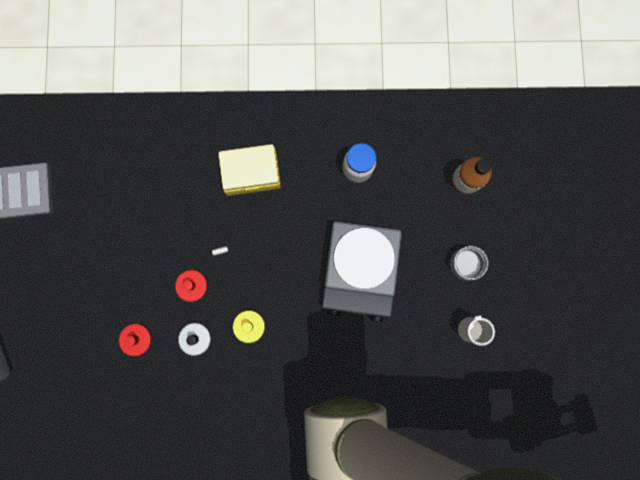

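View pics/scene0.png

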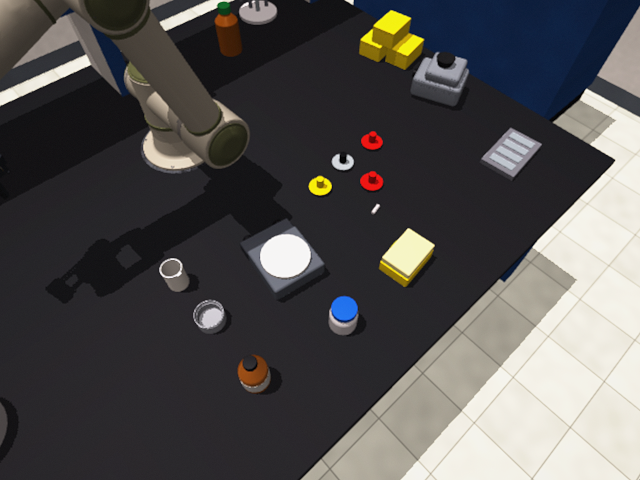

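View pics/wrist0.png

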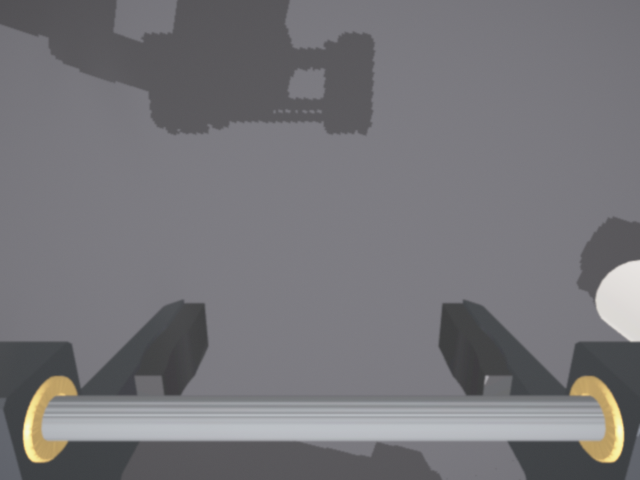

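Top view: block at about (470,263), beaker (477,331), plate (364,258), stir bar (220,251). Cover candidates are grey/black-knob (194,339), red (191,286) and (135,340), and yellow (249,327), so I choose (194,339). For the others, the jar (360,160), bottle (472,175) and tip box (249,170) are bystanders. Next I take close crops and fit positions from the depth data.

```bash
cat > h.py <<'E'
import numpy as np,cv2
from scipy.optimize import least_squares
def cloud(d):
    D=d["depth"];K=d["mtx"];v,u=np.mgrid[:480,:640]
    P=np.stack([(u-K[0,2])/K[0,0]*D,(v-K[1,2])/K[1,1]*D,D],-1)
    W=(P-d["t"])@d["R"]
    W[D<=0]=np.nan
    return W
def circ(p):
    f=lambda q:np.hypot(p[:,0]-q[0],p[:,1]-q[1])-q[2]
    r=least_squares(f,[*p.mean(0)[:2],.03],loss='soft_l1',f_scale=.002);return r.x
def px(d,X):
    c=d["R"]@np.asarray(X)+d["t"];q=d["mtx"]@c;return q[:2]/q[2]
E
python3 - <<'E'
from h import *
d=dict(np.load("pics/top0.npz"));W=cloud(d);s=dict(np.load("pics/scene0.npz"));Ws=cloud(s)
for n,(c,r) in dict(plate=(364,258,),block=(470,263),beaker=(477,331),bar=(220,251),cover=(194,339),red=(191,286),yel=(249,327),red2=(135,340),jar=(360,160),bottle=(472,175),tip=(249,170)).items():
    w=W[r-45:r+45,c-45:c+45].reshape(-1,3)
    w=w[np.isfinite(w[:,2])]
    c0=W[r,c]; q=w[(np.hypot(*(w[:,:2]-c0[:2]).T)<.065)]
    print(n,c0.round(3),np.histogram(q[:,2],np.arange(0.004,.15,.005))[0])
im=np.hstack([cv2.resize(d["img"][a-30:a+30,b-30:b+30],(260,260),interpolation=2) for b,a in [(470,263),(477,331),(194,339)]])
im2=np.hstack([cv2.resize(s["img"][a-30:a+30,b-30:b+30],(260,260),interpolation=2) for b,a in [(210,316),(174,275),(343,160)]])
cv2.imwrite("pics/crop1.png",np.vstack([im,im2]))
E
```

```text
plate [ 0.562 -0.045  0.067] [   0    0    0    0    0    0    0    0    0   60  190  758 2006   82
    0    0    0    0    0    0    0    0    0    0    0    0    0    0
    0]
block [ 0.553 -0.279  0.008] [380 232  41  48  38 138  97  88   6   0   0   0   0   0   0   0   0   0
   0   0   0   0   0   0   0   0   0   0   0]
beaker [ 0.408 -0.288  0.004] [211  38  33  32  36  35  33  34  41  33  31  45  40  64 100   7   0   0
   0   0   0   0   0   0   0   0   0   0   0]
bar [0.586 0.258 0.013] [148  38   6   0   0   0   0   0   0   0   0   0   0   0   0   0   0   0
   0   0   0   0   0   0   0   0   0   0   0]
cover [0.403 0.305 0.044] [123 499 118   5   5   8   4  43  45   1   0   0   0   0   0   0   0   0
   0   0   0   0   0   0   0   0   0   0   0]
red [0.511 0.312 0.044] [110 464 138   6   4   5   9  41  43   0   0   0   0   0   0   0   0   0
   0   0   0   0   0   0   0   0   0   0   0]
yel [0.425 0.192 0.044] [132 492 119   3   1   4   5  50  35   2   0   0   0   0   0   0   0   0
   0   0   0   0   0   0   0   0   0   0   0]
red2 [0.403 0.426 0.043] [119 489 121   9  10   8   6  41  53   1   0   0   0   0   0   0   0   0
   0   0   0   0   0   0   0   0   0   0   0]
jar [ 0.763 -0.04   0.082] [ 86  18  16  19  11  21  18  19  12  39  65  63  13   8  16 181 456  17
   0   0   0   0   0   0   0   0   0   0   0]
bottle [ 0.725 -0.264  0.099] [103  23  14  25  21  24  23  29  22  29  22  41  23  33  56 114 105  93
  80  72  16  11  12  57 119   3   0   0   0]
tip [0.75  0.19  0.061] [  56   22   28   27   21   27   68   42   37   43  167 1544  381    0
    0    0    0    0    0    0    0    0    0    0    0    0    0    0
    0]
```

View pics/crop1.png

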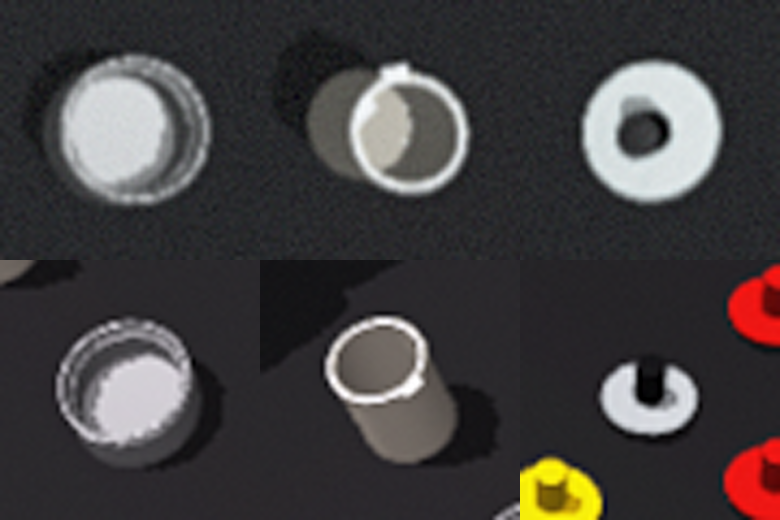

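The crops confirm the choices: an open metal cup, a white beaker with its pouring lip toward +x, and a steel disc with a black knob.

```bash
python3 - <<'E'
from h import *
def fitsil(d,px0,z,th,rmax=40,inv=False,hole=False):
    # contour of bright region -> ray-plane at height z
    g=d["img"].max(2); m=(g>th).astype(np.uint8)
    cs,_=cv2.findContours(m,cv2.RETR_EXTERNAL,cv2.CHAIN_APPROX_NONE)
    c=[k for k in cs if cv2.pointPolygonTest(k,px0,True)>-4]
    c=max(c,key=cv2.contourArea)[:,0,:].astype(float)
    K=d["mtx"];r=np.c_[(c[:,0]-K[0,2])/K[0,0],(c[:,1]-K[1,2])/K[1,1],np.ones(len(c))]@d["R"]
    o=-d["R"].T@d["t"]; return o+r*((z-o[2])/r[:,2])[:,None]
for n,pa,pb in [("top","pics/top0.npz",0),("scene","pics/scene0.npz",1)]:
    d=dict(np.load(pa));W=cloud(d)
    p=dict(plate=[(364,258),(286,256)],cover=[(194,339),(343,161)])
    for k,z,th in [("plate",.065,180),("cover",.012,130)]:
        q=fitsil(d,tuple(map(float,p[k][pb])),z,th); print(n,k,circ(q).round(4),len(q))
    for k,c,zr,R in [("block",(.553,-.28),(.037,.043),.035),("beaker",(.41,-.305),(.0715,.079),.026),("knob",(.403,.305),(.0415,.047),.011),("plateD",(.56,-.05),(.062,.069),.062),("jar",(.763,-.04),(.08,.09),.03),("bottlecap",(.73,-.28),(.12,.13),.01)]:
        q=W[(np.hypot(W[...,0]-c[0],W[...,1]-c[1])<.06)&(W[...,2]>zr[0])&(W[...,2]<zr[1])]
        print(n,k,len(q),q.mean(0).round(4),((q.min(0)+q.max(0))/2).round(4),(q.max(0)-q.min(0)).round(4),circ(q).round(4))
    q=W[(np.hypot(W[...,0]-.586,W[...,1]-.258)<.03)&(W[...,2]>.005)]
    b=q[:,:2]-q[:,:2].mean(0);u,s_,vt=np.linalg.svd(b);print("bar",q.mean(0),vt[0],np.ptp(b@vt[0]),len(q))
E
```

```text
top plate [ 0.5628 -0.0453  0.0615] 171
top cover [0.4012 0.3117 0.0322] 88
top block 122 [ 0.554  -0.277   0.0398] [ 0.5531 -0.2712  0.04  ] [0.0675 0.0682 0.006 ] [ 0.5527 -0.2707  0.033 ]
top beaker 147 [ 0.415  -0.2731  0.0751] [ 0.4143 -0.2738  0.0751] [0.0556 0.0529 0.0071] [ 0.4128 -0.2734  0.0249]
top knob 69 [0.4017 0.3122 0.0445] [0.4019 0.3113 0.0442] [0.0184 0.0203 0.0053] [0.4021 0.3121 0.0071]
top plateD 2368 [ 0.5606 -0.0478  0.0653] [ 0.5615 -0.0475  0.0655] [0.1166 0.115  0.007 ] [ 0.5607 -0.048   0.0413]
top jar 647 [ 0.7683 -0.0422  0.0852] [ 0.7689 -0.0423  0.085 ] [0.0607 0.058  0.0099] [ 0.7684 -0.0421  0.021 ]
top bottlecap 175 [ 0.7368 -0.2785  0.1249] [ 0.7367 -0.2791  0.1248] [0.0274 0.0281 0.0093] [ 0.7368 -0.2786  0.0104]
bar [0.58815786 0.2599883  0.00928252] [ 0.28455501 -0.95865971] 0.04063919575178737 74
scene plate [ 0.5627 -0.0444  0.0613] 131
scene cover [0.4022 0.3107 0.0303] 67
scene block 73 [ 0.544  -0.273   0.0387] [ 0.5507 -0.2719  0.0396] [0.0683 0.0677 0.0051] [ 0.5511 -0.2717  0.0333]
scene beaker 96 [ 0.4122 -0.2747  0.0738] [ 0.4128 -0.2743  0.0752] [0.058  0.0513 0.0073] [ 0.4114 -0.2739  0.0251]
scene knob 17 [0.4012 0.3103 0.0428] [0.401  0.3105 0.0434] [0.0164 0.0171 0.0036] [0.402  0.3093 0.0069]
scene plateD 1202 [ 0.5616 -0.0498  0.0639] [ 0.5607 -0.0488  0.0654] [0.1177 0.1166 0.0069] [ 0.5609 -0.0498  0.0415]
scene jar 497 [ 0.7681 -0.044   0.0833] [ 0.7671 -0.0444  0.0846] [0.0593 0.0578 0.0091] [ 0.7679 -0.044   0.021 ]
scene bottlecap 162 [ 0.7361 -0.2804  0.1235] [ 0.7359 -0.2803  0.1239] [0.0286 0.0277 0.0073] [ 0.736  -0.2801  0.0101]
bar [0.58772403 0.25916797 0.00793773] [ 0.24449399 -0.96965081] 0.029731325335684428 28
```

```bash
cat > go.py <<'E'
import sys,numpy as np
from workcell import telemetry
from scipy.spatial.transform import Rotation as R
s=telemetry.get_state()
x,y,z,yaw=map(float,sys.argv[1:5])   # grasp point, yaw of jaw axis deg
q=s["tool_rot"];A=R.from_quat(np.r_[q[1:],q[0]]).as_matrix()
a=np.radians(yaw);X=np.array([np.cos(a),np.sin(a),0]);Y=np.array([0,0,-1.]);B=np.c_[X,Y,np.cross(X,Y)]
t=np.array([x,y,z+.147])-s["ee_pos"]
print("t",(A.T@t*1000).round(1),"a",(np.degrees(R.from_matrix(A.T@B).as_rotvec())/8).round(3))
print("tcp",s["ee_pos"].round(4),"gp",(s["ee_pos"]+.147*A[:,1]).round(4),"yaw",np.degrees(np.arctan2(A[1,0],A[0,0])).round(2),"F",s["ft_force"].round(2),"w",round(s["width"],4),"t",round(s["clock"],2),s["joint_positions"].round(2))
E
python3 go.py .552 -.271 .15 -90
```

```text
t [-120.7  107.5  463.4] a [-1.000e-03  1.868e+00 -6.000e-03]
tcp [ 0.1354 -0.5072  0.4043] gp [ 0.1354 -0.5071  0.2573] yaw -75.06 F [ 0.24 -0.43  0.44] w 0.0885 t 0.15 [-1.53  0.31  1.5  -0.    1.33 -0.22]
```

Request:
{"method": "servo_tool", "body": {
  "steps": [
    {"tx": -120.7,"ty": 107.5,"tz": 463.4,"ay": 1.868,"claw": -1},
    {"tx": -120.7,"ty": 107.5,"tz": 463.4,"ay": 1.868,"claw": -1},
    {"tx": -120.7,"ty": 107.5,"tz": 463.4,"ay": 1.868,"claw": -1},
    {"tx": -120.7,"ty": 107.5,"tz": 463.4,"ay": 1.868,"claw": -1},
    {"tx": -120.7,"ty": 107.5,"tz": 463.4,"ay": 1.868,"claw": -1},
    {"tx": -120.7,"ty": 107.5,"tz": 463.4,"ay": 1.868,"claw": -1},
    {"tx": -120.7,"ty": 107.5,"tz": 463.4,"ay": 1.868,"claw": -1},
    {"tx": -120.7,"ty": 107.5,"tz": 463.4,"ay": 1.868,"claw": -1},
    {"tx": -120.7,"ty": 107.5,"tz": 463.4,"ay": 1.868,"claw": -1},
    {"tx": -120.7,"ty": 107.5,"tz": 463.4,"ay": 1.868,"claw": -1}
  ]
}}

```text
validation failed for argument at $.st...
```

```bash
python3 go.py .552 -.271 .15 -90; python3 - <<'E'
from h import *
from workcell import get_image
d=get_image("wrist");cv2.imwrite("pics/w1.png",d["img"]);W=cloud(d)
print(px(d,(.552,-.271,.04)))
q=W[(np.hypot(W[...,0]-.552,W[...,1]+.271)<.06)&(W[...,2]>.036)&(W[...,2]<.045)]
print(len(q),circ(q),((q.min(0)+q.max(0))/2).round(4),(q.max(0)-q.min(0)).round(4))
E
```

```text
t [-120.7  107.5  463.4] a [-1.000e-03  1.868e+00 -6.000e-03]
tcp [ 0.1354 -0.5072  0.4043] gp [ 0.1354 -0.5071  0.2573] yaw -75.06 F [ 0.24 -0.43  0.44] w 0.0885 t 0.15 [-1.53  0.31  1.5  -0.    1.33 -0.22]
[  72.57381986 -736.40555473]h.py:11: RuntimeWarning: Mean of empty slice.
  r=least_squares(f,[*p.mean(0)[:2],.03],loss='soft_l1',f_scale=.002);return r.x
  ret = um.true_divide(
Traceback (most recent call last):
  File "h.py", line 11, in circ
    r=least_squares(f,[*p.mean(0)[:2],.03],loss='soft_l1',f_scale=.002);return r.x
ValueError: Initial guess is outside of provided bounds
```

View pics/w1.png

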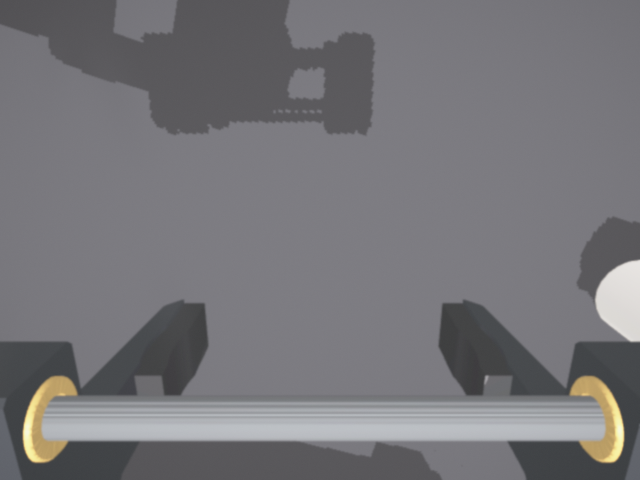

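The move was refused, and the image shows nothing changed. I'll try a single row with every key filled in.

Request:
{"method": "servo_tool", "body": {
  "steps": [
    {"ax": 0,"ay": 0.9,"az": 0,"tx": -15,"ty": 13,"tz": 58,"claw": -1}
  ]
}}

```text
clock: 0.32
ee_pos: [0.1863, -0.4787, 0.3914]
tool_rot: [-0.531, 0.531, -0.467, 0.467]
ft_force: [1.2, -1.1, 0.3]
width: 0.0882
```

```bash
python3 go.py .552 -.271 .15 -90
```

```text
t [-159.5   94.2  389.2] a [0.001 0.916 0.006]
tcp [ 0.1863 -0.4787  0.3914] gp [ 0.1863 -0.4788  0.2444] yaw -82.67 F [ 1.2  -1.11  0.28] w 0.0882 t 0.33 [-1.43  0.3   1.55 -0.    1.29  0.02]
```

Request:
{"method": "servo_tool", "body": {
  "steps": [
    {"ax": 0,"ay": 0.916,"az": 0,"tx": -159.5,"ty": 94.2,"tz": 389.2,"claw": -1},
    {"ax": 0,"ay": 0.916,"az": 0,"tx": -159.5,"ty": 94.2,"tz": 389.2,"claw": -1},
    {"ax": 0,"ay": 0.916,"az": 0,"tx": -159.5,"ty": 94.2,"tz": 389.2,"claw": -1},
    {"ax": 0,"ay": 0.916,"az": 0,"tx": -159.5,"ty": 94.2,"tz": 389.2,"claw": -1},
    {"ax": 0,"ay": 0.916,"az": 0,"tx": -159.5,"ty": 94.2,"tz": 389.2,"claw": -1},
    {"ax": 0,"ay": 0.916,"az": 0,"tx": -159.5,"ty": 94.2,"tz": 389.2,"claw": -1},
    {"ax": 0,"ay": 0.916,"az": 0,"tx": -159.5,"ty": 94.2,"tz": 389.2,"claw": -1},
    {"ax": 0,"ay": 0.916,"az": 0,"tx": -159.5,"ty": 94.2,"tz": 389.2,"claw": -1}
  ]
}}

```text
clock: 1.32
ee_pos: [0.5539, -0.2687, 0.2954]
tool_rot: [-0.501, 0.501, -0.5, 0.498]
ft_force: [0.1, 0.6, 0.4]
width: 0.0885
```

```bash
python3 go.py .552 -.271 .15 -90; python3 - <<'E'
from h import *
from workcell import get_image
d=get_image("wrist");cv2.imwrite("pics/w2.png",d["img"]);W=cloud(d)
print(px(d,(.552,-.271,.04)))
q=W[(np.hypot(W[...,0]-.552,W[...,1]+.271)<.06)&(W[...,2]>.036)&(W[...,2]<.045)]
print(len(q),circ(q),((q.min(0)+q.max(0))/2).round(4),(q.max(0)-q.min(0)).round(4))
E
```

```text
t [ 2.3 -1.6 -1.9] a [ 0.012  0.03  -0.005]
tcp [ 0.5539 -0.2687  0.2954] gp [ 0.5537 -0.2686  0.1484] yaw -89.76 F [0.12 0.57 0.42] w 0.0885 t 1.32 [-0.64  0.61  1.35 -0.    1.19  0.93]
[327.00383197 250.71542771]
1673 [ 0.55031709 -0.27060066  0.03316314] [ 0.5499 -0.2704  0.0382] [0.0694 0.0691 0.0044]
```

View pics/w2.png

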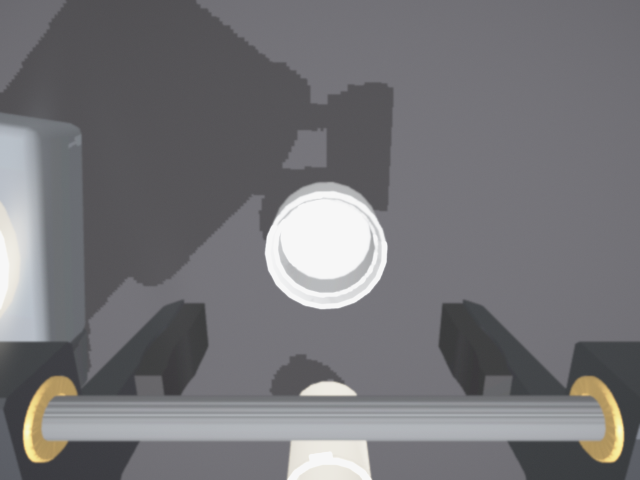

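The wrist view shows the block's rim centred at (326,250) between the fingers, with the beaker well clear below it at (330,430). I descend next.

Request:
{"method": "servo_tool", "body": {
  "steps": [
    {"ax": 0.01,"ay": 0.03,"az": 0,"tx": 2.2,"ty": 60,"tz": -2.7,"claw": -1},
    {"ax": 0.01,"ay": 0.03,"az": 0,"tx": 2.2,"ty": 110,"tz": -2.7,"claw": -1},
    {"ax": 0.01,"ay": 0.03,"az": 0,"tx": 2.2,"ty": 120,"tz": -2.7,"claw": -1},
    {"ax": 0.01,"ay": 0.03,"az": 0,"tx": 2.2,"ty": 120,"tz": -2.7,"claw": -1},
    {"ax": 0.01,"ay": 0.03,"az": 0,"tx": 2.2,"ty": 120,"tz": -2.7,"claw": -1}
  ]
}}

```text
clock: 2.0
ee_pos: [0.5502, -0.2729, 0.1785]
tool_rot: [-0.5, 0.499, -0.499, 0.502]
ft_force: [-0.4, -0.2, 0.3]
width: 0.088
```

```bash
python3 go.py .551 -.2708 .028 -90
```

```text
t [-2.1  3.5  0.8] a [-0.022 -0.015  0.017]
tcp [ 0.5502 -0.2729  0.1785] gp [ 0.5506 -0.2732  0.0315] yaw -90.12 F [-0.39 -0.2   0.33] w 0.088 t 2.0 [-0.65  0.75  1.43 -0.    0.95  0.92]
```

Request:
{"method": "servo_tool", "body": {
  "steps": [
    {"ax": 0,"ay": 0,"az": 0,"tx": -2,"ty": 3,"tz": 0,"claw": -1},
    {"ax": 0,"ay": 0,"az": 0,"tx": -2,"ty": 3,"tz": 0,"claw": 1},
    {"ax": 0,"ay": 0,"az": 0,"tx": -2,"ty": 3,"tz": 0,"claw": 1},
    {"ax": 0,"ay": 0,"az": 0,"tx": -2,"ty": 3,"tz": 0,"claw": 1},
    {"ax": 0,"ay": 0,"az": 0,"tx": -2,"ty": 3,"tz": 0,"claw": 1}
  ],
  "newtons": 25
}}

```text
clock: 2.62
ee_pos: [0.5502, -0.2708, 0.1757]
tool_rot: [-0.5, 0.499, -0.499, 0.502]
ft_force: [-0.4, 1.3, 4.7]
width: 0.0688
```

```bash
python3 go.py .551 -.2708 .028 -90
```

```text
t [0.  0.7 0.7] a [-0.022 -0.015  0.016]
tcp [ 0.5502 -0.2708  0.1757] gp [ 0.5507 -0.2711  0.0287] yaw -90.12 F [-0.44  1.34  4.68] w 0.0688 t 2.62 [-0.65  0.76  1.44  0.    0.95  0.92]
```

Request:
{"method": "servo_tool", "body": {
  "steps": [
    {"ax": 0,"ay": 0,"az": 0,"tx": 0,"ty": -20,"tz": 0,"claw": 1},
    {"ax": 0,"ay": 0,"az": 0,"tx": 0,"ty": -60,"tz": 0,"claw": 1},
    {"ax": 0,"ay": 0,"az": 0,"tx": 0,"ty": -100,"tz": 0,"claw": 1},
    {"ax": 0,"ay": 0,"az": 0,"tx": 0,"ty": -105,"tz": 0,"claw": 1},
    {"ax": 0,"ay": 0,"az": 0,"tx": 0,"ty": -105,"tz": 0,"claw": 1}
  ]
}}

```text
clock: 3.25
ee_pos: [0.5497, -0.2704, 0.2801]
tool_rot: [-0.5, 0.499, -0.5, 0.502]
ft_force: [-0.3, 0.6, -2.3]
width: 0.0689
```

```bash
python3 go.py .5628 -.0449 .130 -90
```

```text
t [-225.6    2.7   12.6] a [-0.017 -0.016  0.012]
tcp [ 0.5497 -0.2704  0.2801] gp [ 0.55   -0.2707  0.1331] yaw -90.12 F [-0.35  0.61 -2.29] w 0.0689 t 3.25 [-0.65  0.62  1.37  0.    1.15  0.92]
```

Request:
{"method": "servo_tool", "body": {
  "steps": [
    {"ax": 0,"ay": 0,"az": 0,"tx": -40,"ty": 0,"tz": 2,"claw": 1},
    {"ax": 0,"ay": 0,"az": 0,"tx": -90,"ty": 0,"tz": 5,"claw": 1},
    {"ax": 0,"ay": 0,"az": 0,"tx": -140,"ty": 0,"tz": 8,"claw": 1},
    {"ax": 0,"ay": 0,"az": 0,"tx": -190,"ty": 0,"tz": 11,"claw": 1},
    {"ax": 0,"ay": 0,"az": 0,"tx": -225,"ty": 0,"tz": 12.5,"claw": 1},
    {"ax": 0,"ay": 0,"az": 0,"tx": -225.6,"ty": 2,"tz": 12.5,"claw": 1},
    {"ax": 0,"ay": 0,"az": 0,"tx": -225.6,"ty": 2.7,"tz": 12.5,"claw": 1},
    {"ax": 0,"ay": 0,"az": 0,"tx": -225.6,"ty": 2.7,"tz": 12.5,"claw": 1}
  ]
}}

```text
clock: 4.25
ee_pos: [0.5626, -0.0459, 0.2764]
tool_rot: [-0.499, 0.499, -0.5, 0.502]
ft_force: [-0.1, -0.3, -1.2]
width: 0.0693
```

```bash
python3 go.py .5628 -.0449 .0943 -90; python3 - <<'E'
from h import *
from workcell import get_image
d=get_image("wrist");e=get_image("scene")
print(px(e,(.5628,-.0449,.12)))
cv2.imwrite("pics/w3.png",np.hstack([cv2.resize(d["img"],(400,300)),cv2.resize(e["img"][180:300,200:360],(400,300))]))
W=cloud(d)
q=W[(np.hypot(W[...,0]-.5628,W[...,1]+.0449)<.05)&(W[...,2]>.137)&(W[...,2]<.149)]
print(len(q),circ(q),((q.min(0)+q.max(0))/2).round(4),np.median(q[:,2]))
E
```

```text
t [-1.1 35.1  0.1] a [-0.01  -0.025  0.012]
tcp [ 0.5626 -0.0459  0.2764] gp [ 0.5628 -0.0462  0.1294] yaw -90.2 F [-0.11 -0.26 -1.19] w 0.0693 t 4.25 [-0.29  0.53  1.54 -0.    1.08  1.29]
[283.31763191 242.88756236]
6970 [ 0.56278855 -0.046253    0.03474768] [ 0.5621 -0.0449  0.143 ] 0.13895645383433564
```

View pics/w3.png

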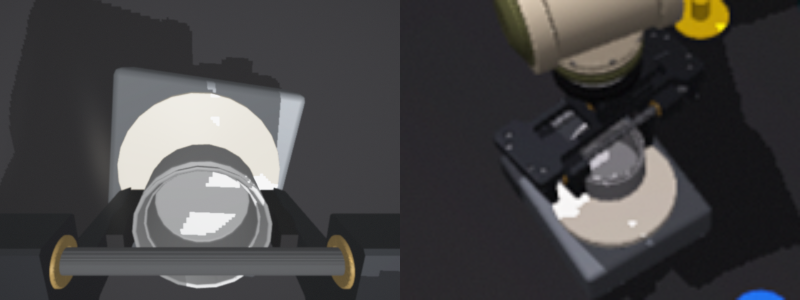

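The left half (wrist) shows the block level between the fingers at about (200,225), over the plate. I lower it.

Request:
{"method": "servo_tool", "body": {
  "steps": [
    {"ax": 0,"ay": 0,"az": 0,"tx": -1,"ty": 20,"tz": 0,"claw": 1},
    {"ax": 0,"ay": 0,"az": 0,"tx": -1,"ty": 30,"tz": 0,"claw": 1},
    {"ax": 0,"ay": 0,"az": 0,"tx": -1,"ty": 32,"tz": 0,"claw": 1},
    {"ax": 0,"ay": 0,"az": 0,"tx": -1,"ty": 33,"tz": 0,"claw": 1},
    {"ax": 0,"ay": 0,"az": 0,"tx": -1,"ty": 33,"tz": 0,"claw": 1}
  ]
}}

```text
clock: 4.97
ee_pos: [0.5628, -0.0448, 0.2442]
tool_rot: [-0.499, 0.499, -0.5, 0.502]
ft_force: [1.3, 0.6, -2.2]
width: 0.0691
```

```bash
python3 go.py .5628 -.0449 .0937 -90
```

```text
t [ 0.1  3.5 -0. ] a [-0.019 -0.024  0.014]
tcp [ 0.5628 -0.0448  0.2442] gp [ 0.5632 -0.0451  0.0972] yaw -90.19 F [ 1.26  0.64 -2.24] w 0.0691 t 4.97 [-0.29  0.57  1.56 -0.    1.01  1.29]
```

Request:
{"method": "servo_tool", "body": {
  "steps": [
    {"ax": 0,"ay": 0,"az": 0,"tx": 0,"ty": 2,"tz": 0,"claw": 1},
    {"ax": 0,"ay": 0,"az": 0,"tx": 0,"ty": 3.5,"tz": 0,"claw": 1},
    {"ax": 0,"ay": 0,"az": 0,"tx": 0,"ty": 4,"tz": 0,"claw": 1},
    {"ax": 0,"ay": 0,"az": 0,"tx": 0,"ty": 4,"tz": 0,"claw": 1}
  ]
}}

```text
clock: 5.48
ee_pos: [0.5629, -0.0448, 0.2408]
tool_rot: [-0.499, 0.499, -0.5, 0.502]
ft_force: [-2.8, 0.2, 4.9]
width: 0.0695
```

Contact is felt at +4.9 N, so I release and rise.

Request:
{"method": "servo_tool", "body": {
  "steps": [
    {"ax": 0,"ay": 0,"az": 0,"tx": 0,"ty": 0,"tz": 0,"claw": -1},
    {"ax": 0,"ay": 0,"az": 0,"tx": 0,"ty": 0,"tz": 0,"claw": -1},
    {"ax": 0,"ay": 0,"az": 0,"tx": 0,"ty": 0,"tz": 0,"claw": -1},
    {"ax": 0,"ay": 0,"az": 0,"tx": 0,"ty": -30,"tz": 0,"claw": -1},
    {"ax": 0,"ay": 0,"az": 0,"tx": 0,"ty": -90,"tz": 0,"claw": -1},
    {"ax": 0,"ay": 0,"az": 0,"tx": 0,"ty": -120,"tz": 0,"claw": -1},
    {"ax": 0,"ay": 0,"az": 0,"tx": 0,"ty": -120,"tz": 0,"claw": -1}
  ]
}}

```text
clock: 6.35
ee_pos: [0.5626, -0.0446, 0.3627]
tool_rot: [-0.5, 0.498, -0.498, 0.503]
ft_force: [-0.4, -0.1, 0.3]
width: 0.0887
```

```bash
python3 go.py .412 -.274 .18 -90; python3 - <<'E'
from h import *
from workcell import get_image
d=get_image("wrist");e=get_image("top")
cv2.imwrite("pics/w4.png",np.hstack([cv2.resize(d["img"],(400,300)),cv2.resize(e["img"][180:300,300:460],(400,300))]))
for n,d in (("w",d),("t",e),("s",get_image("scene"))):
  W=cloud(d)
  q=W[(np.hypot(W[...,0]-.5628,W[...,1]+.0449)<.05)&(W[...,2]>.100)&(W[...,2]<.109)]
  print(n,len(q),circ(q).round(4),((q.min(0)+q.max(0))/2).round(4),np.ptp(q,axis=0).round(3),np.median(q[:,2]).round(4))
E
```

```text
t [ 229.8   35.4 -150.1] a [-0.053 -0.024  0.023]
tcp [ 0.5626 -0.0446  0.3627] gp [ 0.5637 -0.0451  0.2157] yaw -90.19 F [-0.37 -0.12  0.32] w 0.0887 t 6.35 [-0.29  0.43  1.44 -0.    1.26  1.29]
w 1896 [ 0.5628 -0.0457  0.033 ] [ 0.5625 -0.0456  0.1025] [0.069 0.069 0.005] 0.1027
t 48 [ 0.5628 -0.0464  0.0308] [ 0.5377 -0.0463  0.1047] [0.013 0.047 0.008] 0.1041
s 100 [ 0.5635 -0.0472  0.0331] [ 0.5632 -0.047   0.1038] [0.069 0.068 0.007] 0.1025
```

View pics/w4.png

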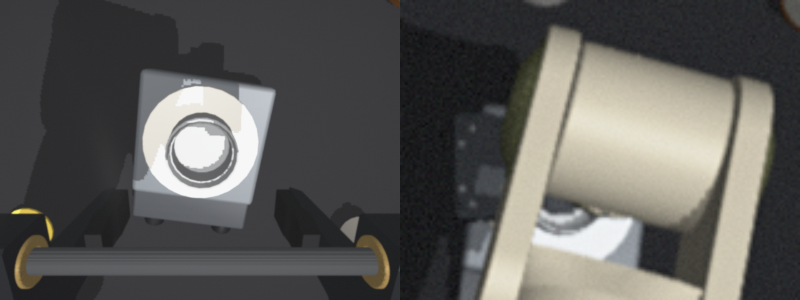

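The wrist view at (201,148) shows the block standing centred on the plate, with a depth fit of (0.563,-0.046). The beaker is next.

Request:
{"method": "servo_tool", "body": {
  "steps": [
    {"ax": -0.03,"ay": 0,"az": 0.02,"tx": 50,"ty": 10,"tz": -33,"claw": -1},
    {"ax": -0.03,"ay": 0,"az": 0.02,"tx": 100,"ty": 20,"tz": -66,"claw": -1},
    {"ax": -0.03,"ay": 0,"az": 0.02,"tx": 150,"ty": 30,"tz": -99,"claw": -1},
    {"ax": -0.03,"ay": 0,"az": 0.02,"tx": 200,"ty": 35,"tz": -132,"claw": -1},
    {"ax": -0.03,"ay": 0,"az": 0.02,"tx": 229.8,"ty": 35.4,"tz": -150.1,"claw": -1},
    {"ax": -0.03,"ay": 0,"az": 0.02,"tx": 229.8,"ty": 35.4,"tz": -150.1,"claw": -1},
    {"ax": -0.03,"ay": 0,"az": 0.02,"tx": 229.8,"ty": 35.4,"tz": -150.1,"claw": -1}
  ]
}}

```text
clock: 7.38
ee_pos: [0.4117, -0.2733, 0.3233]
tool_rot: [0.499, -0.5, 0.503, -0.499]
ft_force: [-0.3, 0.2, 0.0]
width: 0.0878
```

```bash
python3 go.py .412 -.274 .060 -90; python3 - <<'E'
from h import *
from workcell import get_image
d=get_image("wrist")
cv2.imwrite("pics/w5.png",d["img"])
W=cloud(d)
q=W[(np.hypot(W[...,0]-.412,W[...,1]+.274)<.05)&(W[...,2]>.071)&(W[...,2]<.079)]
print(len(q),circ(q).round(4),((q.min(0)+q.max(0))/2).round(4),np.ptp(q,axis=0).round(3),np.median(q[:,2]).round(4))
E
```

```text
t [  1.  116.2   0.8] a [ 0.032 -0.023 -0.02 ]
tcp [ 0.4117 -0.2733  0.3233] gp [ 0.411  -0.2729  0.1763] yaw -90.18 F [-0.33  0.22  0.01] w 0.0878 t 7.38 [-0.82  0.33  1.7  -0.    1.12  0.75]
1843 [ 0.4106 -0.273   0.025 ] [ 0.412  -0.2731  0.0731] [0.058 0.053 0.004] 0.073
```

View pics/w5.png

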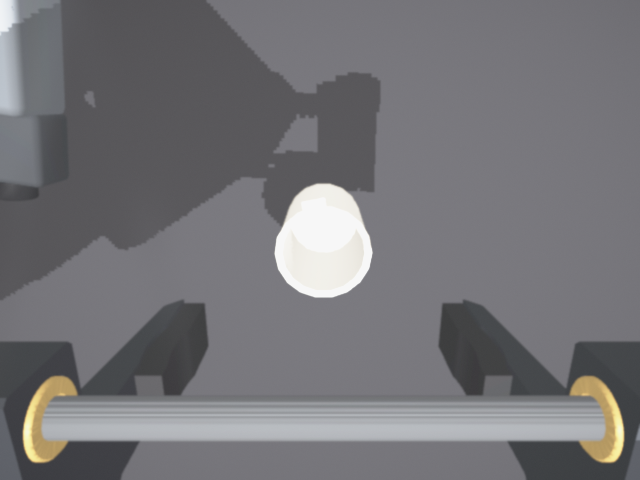

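The beaker rim is centred at (323,250) between the fingers, with its lip at (314,205), clear of the pads. I descend and grip.

Request:
{"method": "servo_tool", "body": {
  "steps": [
    {"ax": 0.03,"ay": -0.02,"az": -0.02,"tx": 0.5,"ty": 55,"tz": 0,"claw": -1},
    {"ax": 0.03,"ay": -0.02,"az": -0.02,"tx": 0.5,"ty": 100,"tz": 0,"claw": -1},
    {"ax": 0.03,"ay": -0.02,"az": -0.02,"tx": 0.5,"ty": 116,"tz": 0,"claw": -1},
    {"ax": 0.03,"ay": -0.02,"az": -0.02,"tx": 0.5,"ty": 117,"tz": 0,"claw": -1},
    {"ax": 0.03,"ay": -0.02,"az": -0.02,"tx": 0.5,"ty": 117,"tz": 0,"claw": -1},
    {"ax": 0.03,"ay": -0.02,"az": -0.02,"tx": 0.5,"ty": 117,"tz": 0,"claw": 0.2},
    {"ax": 0.03,"ay": -0.02,"az": -0.02,"tx": 0.5,"ty": 117,"tz": 0,"claw": 1},
    {"ax": 0.03,"ay": -0.02,"az": -0.02,"tx": 0.5,"ty": 117,"tz": 0,"claw": 1},
    {"ax": 0.03,"ay": -0.02,"az": -0.02,"tx": 0.5,"ty": 117,"tz": 0,"claw": 1},
    {"ax": 0.03,"ay": -0.02,"az": -0.02,"tx": 0.5,"ty": 117,"tz": 0,"claw": 1}
  ],
  "newtons": 15
}}

```text
clock: 8.68
ee_pos: [0.4114, -0.2733, 0.2066]
tool_rot: [-0.5, 0.5, -0.5, 0.5]
ft_force: [-1.1, 0.8, 2.9]
width: 0.0515
```

```bash
python3 go.py .412 -.274 .060 -90
```

```text
t [ 0.7 -0.4  0.6] a [-0.     0.003  0.003]
tcp [ 0.4114 -0.2733  0.2066] gp [ 0.4114 -0.2734  0.0596] yaw -89.98 F [-1.1   0.82  2.91] w 0.0515 t 8.68 [-0.82  0.51  1.8  -0.    0.83  0.75]
```

Request:
{"method": "servo_tool", "body": {
  "steps": [
    {"ax": 0,"ay": 0,"az": 0,"tx": 0,"ty": -15,"tz": 0,"claw": 1},
    {"ax": 0,"ay": 0,"az": 0,"tx": 0,"ty": -50,"tz": 0,"claw": 1},
    {"ax": 0,"ay": 0,"az": 0,"tx": 0,"ty": -100,"tz": 0,"claw": 1},
    {"ax": 0,"ay": 0,"az": 0,"tx": 0,"ty": -140,"tz": 0,"claw": 1},
    {"ax": 0,"ay": 0,"az": 0,"tx": 0,"ty": -145,"tz": 0,"claw": 1},
    {"ax": 0,"ay": 0,"az": 0,"tx": 0,"ty": -145,"tz": 0,"claw": 1}
  ]
}}

```text
clock: 9.43
ee_pos: [0.4112, -0.2731, 0.3511]
tool_rot: [-0.5, 0.5, -0.5, 0.5]
ft_force: [-0.2, -0.5, -1.4]
width: 0.0518
```

```bash
python3 go.py .563 -.0458 .2 -90
```

```text
t [-227.2    4.1  151.9] a [ 0.003  0.003 -0.001]
tcp [ 0.4112 -0.2731  0.3511] gp [ 0.4111 -0.273   0.2041] yaw -89.98 F [-0.22 -0.48 -1.4 ] w 0.0518 t 9.43 [-0.82  0.29  1.67 -0.    1.18  0.75]
```

Request:
{"method": "servo_tool", "body": {
  "steps": [
    {"ax": 0,"ay": 0,"az": 0,"tx": -30,"ty": 0,"tz": 20,"claw": 1},
    {"ax": 0,"ay": 0,"az": 0,"tx": -75,"ty": 0,"tz": 50,"claw": 1},
    {"ax": 0,"ay": 0,"az": 0,"tx": -120,"ty": 0,"tz": 80,"claw": 1},
    {"ax": 0,"ay": 0,"az": 0,"tx": -165,"ty": 0,"tz": 110,"claw": 1},
    {"ax": 0,"ay": 0,"az": 0,"tx": -205,"ty": 2,"tz": 137,"claw": 1},
    {"ax": 0,"ay": 0,"az": 0,"tx": -227,"ty": 4,"tz": 152,"claw": 1},
    {"ax": 0,"ay": 0,"az": 0,"tx": -227,"ty": 4,"tz": 152,"claw": 1},
    {"ax": 0,"ay": 0,"az": 0,"tx": -227,"ty": 4,"tz": 152,"claw": 1}
  ]
}}

```text
clock: 10.42
ee_pos: [0.5628, -0.0466, 0.3461]
tool_rot: [0.499, -0.5, 0.501, -0.499]
ft_force: [0.1, -0.3, -0.8]
width: 0.0515
```

```bash
python3 go.py .563 -.0458 .133 -90; python3 - <<'E'
from h import *
from workcell import get_image
d=get_image("wrist");e=get_image("scene")
cv2.imwrite("pics/w6.png",np.hstack([cv2.resize(d["img"],(400,300)),cv2.resize(e["img"][180:300,200:360],(400,300))]))
W=cloud(d)
q=W[(np.hypot(W[...,0]-.563,W[...,1]+.046)<.05)&(W[...,2]>.205)&(W[...,2]<.225)]
print(len(q),circ(q).round(4),((q.min(0)+q.max(0))/2).round(4),np.ptp(q,axis=0).round(3),np.median(q[:,2]).round(4))
E
```

```text
t [-0.8 66.1  0.4] a [ 0.018 -0.    -0.003]
tcp [ 0.5628 -0.0466  0.3461] gp [ 0.5624 -0.0466  0.1991] yaw -90.0 F [ 0.14 -0.32 -0.82] w 0.0515 t 10.43 [-0.29  0.45  1.46 -0.    1.24  1.28]
11208 [ 0.5612 -0.0469  0.0282] [ 0.5631 -0.047   0.215 ] [0.058 0.086 0.02 ] 0.2128
```

View pics/w6.png

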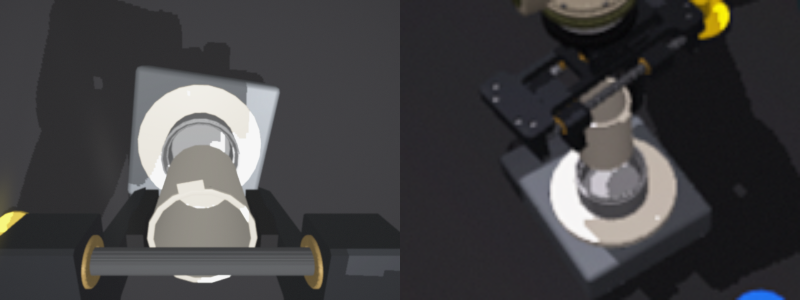

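The beaker hangs upright over the block in both views: wrist (200,235) and scene (610,120). I lower it.

Request:
{"method": "servo_tool", "body": {
  "steps": [
    {"ax": 0,"ay": 0,"az": 0,"tx": -0.8,"ty": 20,"tz": 0.5,"claw": 1},
    {"ax": 0,"ay": 0,"az": 0,"tx": -0.8,"ty": 35,"tz": 0.5,"claw": 1},
    {"ax": 0,"ay": 0,"az": 0,"tx": -0.8,"ty": 45,"tz": 0.5,"claw": 1},
    {"ax": 0,"ay": 0,"az": 0,"tx": -0.8,"ty": 55,"tz": 0.5,"claw": 1},
    {"ax": 0,"ay": 0,"az": 0,"tx": -0.8,"ty": 61,"tz": 0.5,"claw": 1},
    {"ax": 0,"ay": 0,"az": 0,"tx": -0.8,"ty": 61,"tz": 0.5,"claw": 1}
  ]
}}

```text
clock: 11.28
ee_pos: [0.5631, -0.0461, 0.2855]
tool_rot: [0.499, -0.5, 0.501, -0.5]
ft_force: [0.3, -0.6, 0.0]
width: 0.0515
```

```bash
python3 go.py .563 -.0458 .1326 -90
```

```text
t [-0.3  5.9 -0.1] a [ 0.013 -0.006 -0.003]
tcp [ 0.5631 -0.0461  0.2855] gp [ 0.5629 -0.0461  0.1385] yaw -90.05 F [ 0.29 -0.55  0.04] w 0.0515 t 11.28 [-0.29  0.52  1.53 -0.    1.1   1.28]
```

Request:
{"method": "servo_tool", "body": {
  "steps": [
    {"ax": 0,"ay": 0,"az": 0,"tx": 0,"ty": 2,"tz": 0,"claw": 1},
    {"ax": 0,"ay": 0,"az": 0,"tx": 0,"ty": 4,"tz": 0,"claw": 1},
    {"ax": 0,"ay": 0,"az": 0,"tx": 0,"ty": 5.5,"tz": 0,"claw": 1},
    {"ax": 0,"ay": 0,"az": 0,"tx": 0,"ty": 6,"tz": 0,"claw": 1},
    {"ax": 0,"ay": 0,"az": 0,"tx": 0,"ty": 6,"tz": 0,"claw": 1}
  ]
}}

```text
clock: 11.9
ee_pos: [0.5631, -0.0461, 0.2797]
tool_rot: [0.499, -0.5, 0.501, -0.5]
ft_force: [-0.5, 0.9, 1.0]
width: 0.0514
```

Request:
{"method": "servo_tool", "body": {
  "steps": [
    {"ax": 0,"ay": 0,"az": 0,"tx": 0,"ty": 0.8,"tz": 0,"claw": 1},
    {"ax": 0,"ay": 0,"az": 0,"tx": 0,"ty": 1.2,"tz": 0,"claw": 1},
    {"ax": 0,"ay": 0,"az": 0,"tx": 0,"ty": 1.2,"tz": 0,"claw": 1}
  ]
}}

```text
clock: 12.28
ee_pos: [0.5631, -0.0461, 0.2796]
tool_rot: [0.5, -0.5, 0.5, -0.5]
ft_force: [-4.4, 0.8, 9.3]
width: 0.0517
```

The beaker is seated, with contact at 9 N. I release and rise.

Request:
{"method": "servo_tool", "body": {
  "steps": [
    {"ax": 0,"ay": 0,"az": 0,"tx": 0,"ty": -0.5,"tz": 0,"claw": 0},
    {"ax": 0,"ay": 0,"az": 0,"tx": 0,"ty": -0.5,"tz": 0,"claw": -1},
    {"ax": 0,"ay": 0,"az": 0,"tx": 0,"ty": -0.5,"tz": 0,"claw": -1},
    {"ax": 0,"ay": 0,"az": 0,"tx": 0,"ty": -0.5,"tz": 0,"claw": -1},
    {"ax": 0,"ay": 0,"az": 0,"tx": 0,"ty": -30,"tz": 0,"claw": -1},
    {"ax": 0,"ay": 0,"az": 0,"tx": 0,"ty": -90,"tz": 0,"claw": -1},
    {"ax": 0,"ay": 0,"az": 0,"tx": 0,"ty": -110,"tz": 0,"claw": -1},
    {"ax": 0,"ay": 0,"az": 0,"tx": 0,"ty": -110,"tz": 0,"claw": -1}
  ]
}}

```text
clock: 13.28
ee_pos: [0.5632, -0.0461, 0.3907]
tool_rot: [-0.5, 0.5, -0.5, 0.501]
ft_force: [0.3, -0.1, 0.0]
width: 0.0884
```

```bash
python3 go.py .588 .2595 .2 15; python3 - <<'E'
from h import *
from workcell import get_image
d=get_image("wrist");e=get_image("scene")
cv2.imwrite("pics/w7.png",np.hstack([cv2.resize(d["img"],(400,300)),cv2.resize(e["img"][180:300,200:360],(400,300))]))
for n,d in (("w",d),("s",e)):
  W=cloud(d)
  q=W[(np.hypot(W[...,0]-.563,W[...,1]+.046)<.05)&(W[...,2]>.143)&(W[...,2]<.155)]
  print(n,len(q),circ(q).round(4),((q.min(0)+q.max(0))/2).round(4),np.ptp(q,axis=0).round(3),np.median(q[:,2]).round(4))
E
```

```text
t [-305.6   43.5   24.5] a [-4.000e-03 -1.313e+01  1.500e-02]
tcp [ 0.5632 -0.0461  0.3907] gp [ 0.5635 -0.0462  0.2437] yaw -90.04 F [ 0.28 -0.07  0.01] w 0.0884 t 13.28 [-0.29  0.41  1.4  -0.    1.33  1.28]
w 1995 [ 0.5625 -0.0465  0.025 ] [ 0.5639 -0.0467  0.1458] [0.057 0.053 0.005] 0.146
s 118 [ 0.5634 -0.0479  0.025 ] [ 0.5648 -0.0477  0.1469] [0.057 0.052 0.008] 0.1461
```

View pics/w7.png

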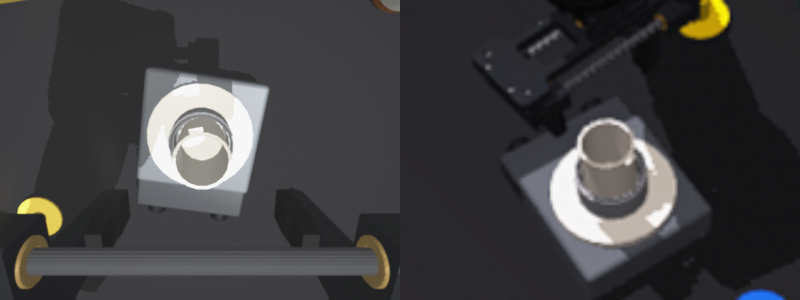

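The wrist view at (202,158) and scene view at (607,160) show the beaker seated upright, with its rim at about 0.147. Now the stir bar.

Request:
{"method": "servo_tool", "body": {
  "steps": [
    {"ax": 0,"ay": -1.3,"az": 0,"tx": -40,"ty": 0,"tz": 3,"claw": -1},
    {"ax": 0,"ay": -2.6,"az": 0,"tx": -85,"ty": 5,"tz": 6,"claw": -1},
    {"ax": 0,"ay": -3.9,"az": 0,"tx": -130,"ty": 10,"tz": 9,"claw": -1},
    {"ax": 0,"ay": -5.2,"az": 0,"tx": -170,"ty": 20,"tz": 12,"claw": -1},
    {"ax": 0,"ay": -6.5,"az": 0,"tx": -210,"ty": 30,"tz": 15,"claw": -1},
    {"ax": 0,"ay": -7.8,"az": 0,"tx": -250,"ty": 40,"tz": 18,"claw": -1},
    {"ax": 0,"ay": -9.1,"az": 0,"tx": -280,"ty": 50,"tz": 21,"claw": -1},
    {"ax": 0,"ay": -10.4,"az": 0,"tx": -305,"ty": 60,"tz": 24,"claw": -1},
    {"ax": 0,"ay": -11.7,"az": 0,"tx": -305.6,"ty": 70,"tz": 24.5,"claw": -1},
    {"ax": 0,"ay": -13,"az": 0,"tx": -305.6,"ty": 80,"tz": 24.5,"claw": -1}
  ]
}}

```text
clock: 14.62
ee_pos: [0.5874, 0.2599, 0.3059]
tool_rot: [0.702, -0.701, -0.086, 0.09]
ft_force: [0.1, 0.0, 0.6]
width: 0.0884
```

```bash
python3 go.py .588 .2595 .14 15; python3 - <<'E'
from h import *
from workcell import get_image
d=get_image("wrist");e=get_image("top")
cv2.imwrite("pics/w8.png",d["img"])
W=cloud(d)
m=(np.hypot(W[...,0]-.588,W[...,1]-.2595)<.04)&(W[...,2]>.004)&(W[...,2]<.016)
q=W[m]
v,u=np.nonzero(m);print(u.mean(),v.mean())
g=d["img"].max(2)[m];
print(len(q),cv2.minAreaRect((q[:,:2]*1000).astype(np.float32)),q.mean(0),np.median(q[:,2]))
# bright mask
E
```

```text
t [ 0.6 18.9 -0.5] a [-0.009 -0.084 -0.041]
tcp [0.5874 0.2599 0.3059] gp [0.5865 0.2598 0.1589] yaw 14.33 F [0.15 0.04 0.57] w 0.0884 t 14.62 [ 0.23  0.65  1.24  0.    1.26 -0.02]
326.0041841004184 227.17433751743374
717 ((586.079345703125, 260.9007873535156), (10.73281192779541, 32.278873443603516), 13.931014060974121) [0.58595444 0.2613707  0.0073209 ] 0.007452856907648612
```

View pics/w8.png

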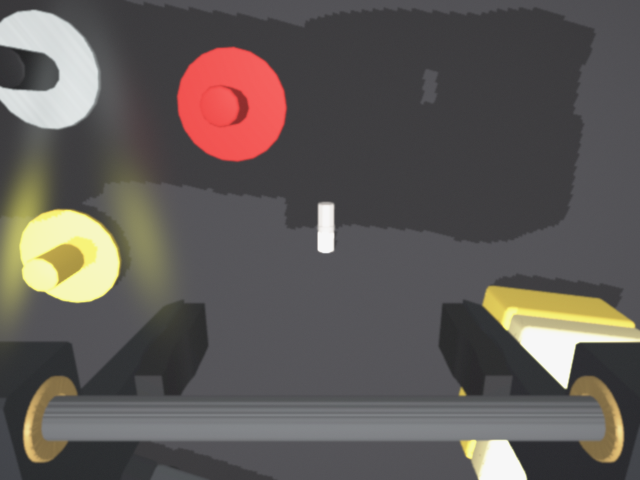

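```bash
python3 - <<'E'
from h import *
for n in ("top","scene"):
    W=cloud(dict(np.load(f"pics/{n}0.npz")))
    q=W[(abs(W[...,0]-.75)<.09)&(abs(W[...,1]-.19)<.12)&(W[...,2]>.045)&(W[...,2]<.08)]
    print(cv2.boxPoints(cv2.minAreaRect((q[:,:2]*1000).astype(np.float32))).round())
E
python3 go.py .586 .261 .0205 14
```

```text
[[707. 246.]
 [721. 129.]
 [808. 139.]
 [794. 256.]]
[[710. 245.]
 [724. 126.]
 [806. 136.]
 [792. 255.]]
t [1.00e-01 1.38e+02 1.60e+00] a [-0.009  0.004 -0.053]
tcp [0.5873 0.2595 0.3055] gp [0.5862 0.2595 0.1585] yaw 14.03 F [-0.31  0.78 -0.38] w 0.0882 t 14.72 [ 0.23  0.65  1.24  0.    1.26 -0.01]
```

Request:
{"method": "servo_tool", "body": {
  "steps": [
    {"ax": 0,"ay": 0,"az": -0.05,"tx": 0,"ty": 50,"tz": 1.6,"claw": -0.2},
    {"ax": 0,"ay": 0,"az": -0.05,"tx": 0,"ty": 95,"tz": 1.6,"claw": -0.2},
    {"ax": 0,"ay": 0,"az": -0.05,"tx": 0,"ty": 125,"tz": 1.6,"claw": -0.2},
    {"ax": 0,"ay": 0,"az": -0.05,"tx": 0,"ty": 135,"tz": 1.6,"claw": -0.2},
    {"ax": 0,"ay": 0,"az": -0.05,"tx": 0,"ty": 137,"tz": 1.6,"claw": -0.2},
    {"ax": 0,"ay": 0,"az": -0.05,"tx": 0,"ty": 137.5,"tz": 1.6,"claw": -0.2},
    {"ax": 0,"ay": 0,"az": -0.05,"tx": 0,"ty": 137.5,"tz": 1.6,"claw": -0.2}
  ],
  "newtons": 10
}}

```text
clock: 15.6
ee_pos: [0.5861, 0.2611, 0.169]
tool_rot: [0.702, -0.701, -0.087, 0.086]
ft_force: [0.1, 0.3, 0.9]
width: 0.0528
```

```bash
python3 go.py .586 .261 .0205 14; python3 - <<'E'
from h import *
from workcell import get_image
d=get_image("wrist");cv2.imwrite("pics/w9.png",d["img"])
E
```

```text
t [-0.1  1.5 -0.1] a [-0.009  0.001  0.009]
tcp [0.5861 0.2611 0.169 ] gp [0.5862 0.2613 0.022 ] yaw 14.01 F [0.11 0.3  0.87] w 0.0528 t 15.6 [ 0.24  0.82  1.33  0.    0.99 -0.01]
```

View pics/w9.png

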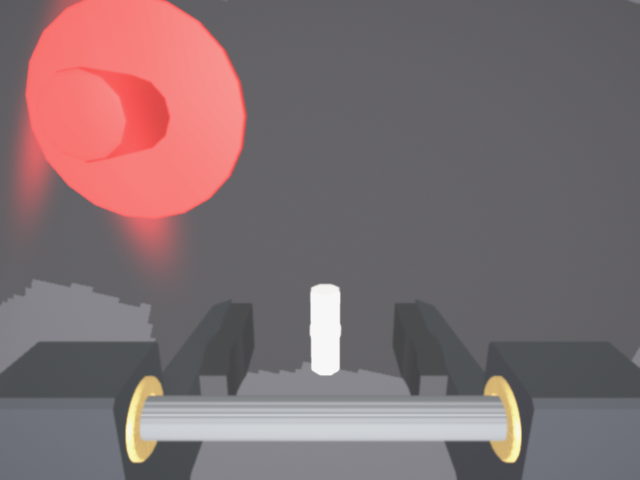

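The bar lies at (325,330), midway between the fingertips and aligned with them. I close.

Request:
{"method": "servo_tool", "body": {
  "steps": [
    {"ax": 0,"ay": 0,"az": 0,"tx": 0,"ty": 1.5,"tz": 0,"claw": 0.3},
    {"ax": 0,"ay": 0,"az": 0,"tx": 0,"ty": 1.5,"tz": 0,"claw": 1},
    {"ax": 0,"ay": 0,"az": 0,"tx": 0,"ty": 1.5,"tz": 0,"claw": 1},
    {"ax": 0,"ay": 0,"az": 0,"tx": 0,"ty": 1.5,"tz": 0,"claw": 1},
    {"ax": 0,"ay": 0,"az": 0,"tx": 0,"ty": 1.5,"tz": 0,"claw": 1},
    {"ax": 0,"ay": 0,"az": 0,"tx": 0,"ty": 1.5,"tz": 0,"claw": 1},
    {"ax": 0,"ay": 0,"az": 0,"tx": 0,"ty": -40,"tz": 0,"claw": 1},
    {"ax": 0,"ay": 0,"az": 0,"tx": 0,"ty": -100,"tz": 0,"claw": 1},
    {"ax": 0,"ay": 0,"az": 0,"tx": 0,"ty": -160,"tz": 0,"claw": 1},
    {"ax": 0,"ay": 0,"az": 0,"tx": 0,"ty": -180,"tz": 0,"claw": 1}
  ]
}}

```text
clock: 16.9
ee_pos: [0.5859, 0.2609, 0.3533]
tool_rot: [0.703, -0.701, -0.089, 0.084]
ft_force: [-0.6, -0.6, -0.2]
width: 0.0093
```

```bash
python3 go.py .563 -.047 .2 14; python3 - <<'E'
from h import *
from workcell import get_image
d=get_image("wrist");cv2.imwrite("pics/w10.png",d["img"])
E
```

```text
t [ -96.9    5.2 -293.2] a [-0.009  0.003  0.052]
tcp [0.5859 0.2609 0.3533] gp [0.5869 0.2613 0.2063] yaw 14.02 F [-0.6  -0.59 -0.23] w 0.0093 t 16.9 [ 0.24  0.61  1.19  0.    1.34 -0.01]
```

View pics/w10.png

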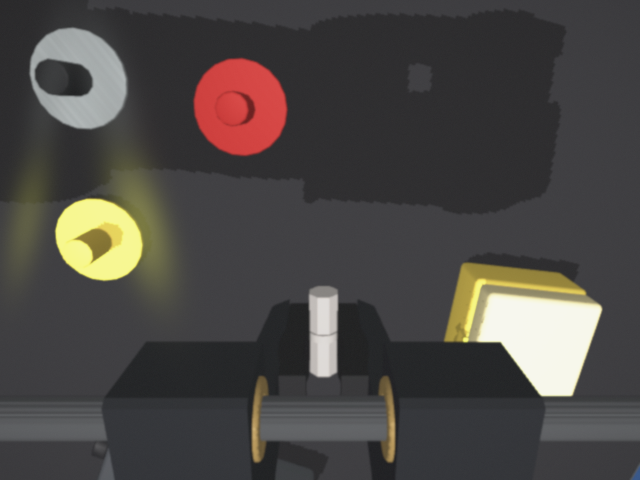

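The bar is held level at (323,332). I carry it to the beaker.

Request:
{"method": "servo_tool", "body": {
  "steps": [
    {"ax": 0,"ay": 0,"az": 0,"tx": -12,"ty": 0,"tz": -36,"claw": 1},
    {"ax": 0,"ay": 0,"az": 0,"tx": -30,"ty": 0,"tz": -90,"claw": 1},
    {"ax": 0,"ay": 0,"az": 0,"tx": -48,"ty": 0,"tz": -145,"claw": 1},
    {"ax": 0,"ay": 0,"az": 0,"tx": -66,"ty": 0,"tz": -200,"claw": 1},
    {"ax": 0,"ay": 0,"az": 0,"tx": -84,"ty": 0,"tz": -255,"claw": 1},
    {"ax": 0,"ay": 0,"az": 0.05,"tx": -95,"ty": 3,"tz": -287,"claw": 1},
    {"ax": 0,"ay": 0,"az": 0.05,"tx": -97,"ty": 5,"tz": -293,"claw": 1},
    {"ax": 0,"ay": 0,"az": 0.05,"tx": -97,"ty": 5,"tz": -293,"claw": 1}
  ]
}}

```text
clock: 17.95
ee_pos: [0.5629, -0.0464, 0.3474]
tool_rot: [0.703, -0.701, -0.086, 0.086]
ft_force: [-0.4, 1.2, -0.1]
width: 0.0098
```

```bash
python3 go.py .563 -.047 .1735 14; python3 - <<'E'
from h import *
from workcell import get_image
d=get_image("wrist");e=get_image("scene")
cv2.imwrite("pics/w11.png",np.hstack([cv2.resize(d["img"],(400,300)),cv2.resize(e["img"][180:300,200:360],(400,300))]))
E
```

```text
t [-0.1 26.9 -0.7] a [-0.014  0.003  0.004]
tcp [ 0.5629 -0.0464  0.3474] gp [ 0.563  -0.0461  0.2004] yaw 14.02 F [-0.38  1.16 -0.11] w 0.0098 t 17.95 [-0.29  0.45  1.46  0.    1.24 -0.54]
```

View pics/w11.png

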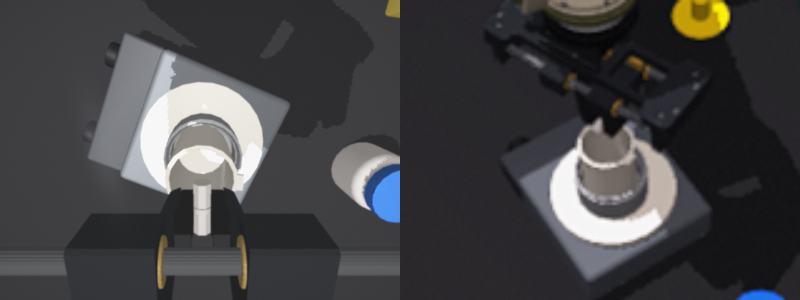

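The bar sits over the beaker mouth at (202,210) in the wrist view. I lower it to just above the rim and let go.

Request:
{"method": "servo_tool", "body": {
  "steps": [
    {"ax": 0,"ay": 0,"az": 0,"tx": 0,"ty": 15,"tz": -0.7,"claw": 1},
    {"ax": 0,"ay": 0,"az": 0,"tx": 0,"ty": 25,"tz": -0.7,"claw": 1},
    {"ax": 0,"ay": 0,"az": 0,"tx": 0,"ty": 26,"tz": -0.7,"claw": 1},
    {"ax": 0,"ay": 0,"az": 0,"tx": 0,"ty": 26,"tz": -0.7,"claw": 1},
    {"ax": 0,"ay": 0,"az": 0,"tx": 0,"ty": 26,"tz": -0.7,"claw": -0.2},
    {"ax": 0,"ay": 0,"az": 0,"tx": 0,"ty": 26,"tz": -0.7,"claw": -0.2},
    {"ax": 0,"ay": 0,"az": 0,"tx": 0,"ty": 26,"tz": -0.7,"claw": -0.2},
    {"ax": 0,"ay": 0,"az": 0,"tx": 0,"ty": -20,"tz": -0.7,"claw": -0.2},
    {"ax": 0,"ay": 0,"az": 0,"tx": 0,"ty": -60,"tz": -0.7,"claw": -0.2},
    {"ax": 0,"ay": 0,"az": 0,"tx": 0,"ty": -60,"tz": -0.7,"claw": -0.2}
  ]
}}

```text
clock: 19.3
ee_pos: [0.5632, -0.0464, 0.4108]
tool_rot: [-0.702, 0.702, 0.089, -0.085]
ft_force: [0.7, -0.6, -0.7]
width: 0.0529
```

```bash
python3 go.py .402 .311 .18 -90; python3 - <<'E'
from h import *
from workcell import get_image
d=get_image("wrist");e=get_image("scene")
cv2.imwrite("pics/w12.png",np.hstack([cv2.resize(d["img"][160:400,160:480],(400,300)),cv2.resize(e["img"][180:300,200:360],(400,300))]))
for n,d in (("w",d),("s",e)):
  W=cloud(d)
  q=W[(np.hypot(W[...,0]-.563,W[...,1]+.046)<.05)&(W[...,2]>.143)&(W[...,2]<.155)]
  print(n,len(q),circ(q).round(4),((q.min(0)+q.max(0))/2).round(4),np.ptp(q,axis=0).round(3),np.median(q[:,2]).round(4))
E
```

```text
t [-69.8  82.8 386. ] a [-0.034 13.013  0.041]
tcp [ 0.5632 -0.0464  0.4108] gp [ 0.5642 -0.0464  0.2638] yaw 14.1 F [ 0.73 -0.6  -0.69] w 0.0529 t 19.3 [-0.29  0.4   1.36  0.    1.37 -0.54]
w 1697 [ 0.5618 -0.0456  0.025 ] [ 0.5636 -0.0461  0.1456] [0.057 0.053 0.005] 0.1459
s 115 [ 0.5631 -0.0478  0.0251] [ 0.5646 -0.0477  0.1464] [0.058 0.053 0.007] 0.1458
```

View pics/w12.png

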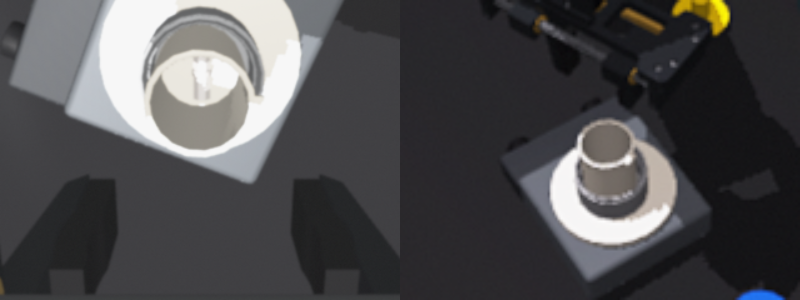

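The wrist crop shows the bar lying on the beaker floor at (203,80). Next is the cover, keeping the yaw at 14°.

```bash
python3 go.py .402 .311 .12 14
```

```text
t [-69.2 141.  385.6] a [-0.013  0.012  0.005]
tcp [ 0.563  -0.0464  0.4073] gp [ 0.5631 -0.0461  0.2603] yaw 14.1 F [-0.07  0.57 -1.15] w 0.0527 t 19.4 [-0.29  0.4   1.37  0.    1.37 -0.54]
```

Request:
{"method": "servo_tool", "body": {
  "steps": [
    {"ax": 0,"ay": 0,"az": 0,"tx": -9,"ty": 0,"tz": 50,"claw": -0.2},
    {"ax": 0,"ay": 0,"az": 0,"tx": -18,"ty": 0,"tz": 105,"claw": -0.2},
    {"ax": 0,"ay": 0,"az": 0,"tx": -28,"ty": 20,"tz": 160,"claw": -0.2},
    {"ax": 0,"ay": 0,"az": 0,"tx": -38,"ty": 45,"tz": 215,"claw": -0.2},
    {"ax": 0,"ay": 0,"az": 0,"tx": -48,"ty": 75,"tz": 270,"claw": -0.2},
    {"ax": 0,"ay": 0,"az": 0,"tx": -58,"ty": 100,"tz": 325,"claw": -0.2},
    {"ax": 0,"ay": 0,"az": 0,"tx": -69,"ty": 130,"tz": 380,"claw": -0.2},
    {"ax": 0,"ay": 0,"az": 0,"tx": -69,"ty": 141,"tz": 385.6,"claw": -0.2},
    {"ax": 0,"ay": 0,"az": 0,"tx": -69,"ty": 141,"tz": 385.6,"claw": -0.2}
  ]
}}

```text
clock: 20.52
ee_pos: [0.4021, 0.3108, 0.2657]
tool_rot: [0.702, -0.701, -0.086, 0.088]
ft_force: [0.4, 0.2, 0.4]
width: 0.0527
```

```bash
python3 go.py .402 .311 .034 14; python3 - <<'E'
from h import *
from workcell import get_image
d=get_image("wrist");cv2.imwrite("pics/w13.png",d["img"])
W=cloud(d)
for a,b in ((.04,.05),(.008,.016)):
  q=W[(np.hypot(W[...,0]-.402,W[...,1]-.311)<.045)&(W[...,2]>a)&(W[...,2]<b)]
  print(len(q),((q.min(0)+q.max(0))/2).round(4),np.ptp(q,axis=0).round(3),np.median(q[:,2]).round(4),cv2.minEnclosingCircle((q[:,:2]*1000).astype(np.float32)))
E
```

```text
t [ 0.2 84.7  0.1] a [-0.008  0.017 -0.014]
tcp [0.4021 0.3108 0.2657] gp [0.4017 0.3109 0.1187] yaw 14.14 F [0.42 0.16 0.35] w 0.0527 t 20.52 [0.43 0.43 1.72 0.   0.99 0.18]
1346 [0.399  0.3134 0.0421] [0.021 0.021 0.004] 0.042 ((399.09765625, 313.4571228027344), 10.950270652770996)
8014 [0.3992 0.3133 0.012 ] [0.066 0.066 0.008] 0.0101 ((399.1429138183594, 313.3584899902344), 32.96665573120117)
```

View pics/w13.png

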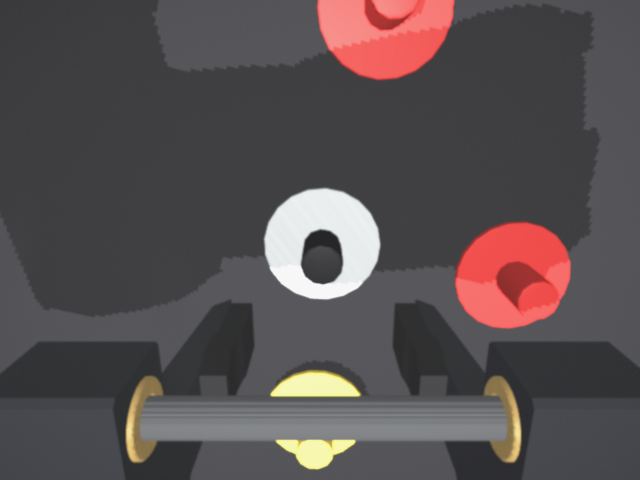

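The grey disc with the black knob is at (322,243), between the fingers. The red covers at (385,10) and (515,275) and the yellow at (315,410) are clear of the fingers. Static and wrist estimates of the cover differ by about 3 mm, so I aim between them.

```bash
python3 go.py .4008 .3125 .035 14
```

```text
t [-1.2 84.7  2.4] a [-0.01   0.009 -0.001]
tcp [0.4026 0.3104 0.2666] gp [0.4025 0.3106 0.1196] yaw 14.07 F [-0.95 -0.26 -0.42] w 0.0531 t 20.57 [0.43 0.43 1.72 0.   0.99 0.18]
```

Request:
{"method": "servo_tool", "body": {
  "steps": [
    {"ax": 0,"ay": 0,"az": 0,"tx": -0.8,"ty": 40,"tz": 2,"claw": -0.2},
    {"ax": 0,"ay": 0,"az": 0,"tx": -0.8,"ty": 70,"tz": 2,"claw": -0.2},
    {"ax": 0,"ay": 0,"az": 0,"tx": -0.8,"ty": 82,"tz": 2,"claw": -0.2},
    {"ax": 0,"ay": 0,"az": 0,"tx": -0.8,"ty": 84,"tz": 2,"claw": -0.2},
    {"ax": 0,"ay": 0,"az": 0,"tx": -0.8,"ty": 84,"tz": 2,"claw": -0.2},
    {"ax": 0,"ay": 0,"az": 0,"tx": -0.8,"ty": 84,"tz": 2,"claw": -0.2}
  ]
}}

```text
clock: 21.32
ee_pos: [0.4016, 0.3123, 0.1836]
tool_rot: [0.702, -0.701, -0.087, 0.086]
ft_force: [0.2, 0.0, 1.1]
width: 0.0526
```

```bash
python3 go.py .4008 .3125 .035 14; python3 - <<'E'
from h import *
from workcell import get_image
d=get_image("wrist");cv2.imwrite("pics/w14.png",d["img"])
E
```

```text
t [-0.7  1.6  0.4] a [-0.013  0.008  0.011]
tcp [0.4016 0.3123 0.1836] gp [0.4017 0.3126 0.0366] yaw 14.07 F [0.22 0.02 1.09] w 0.0526 t 21.32 [0.43 0.57 1.77 0.   0.8  0.18]
```

View pics/w14.png

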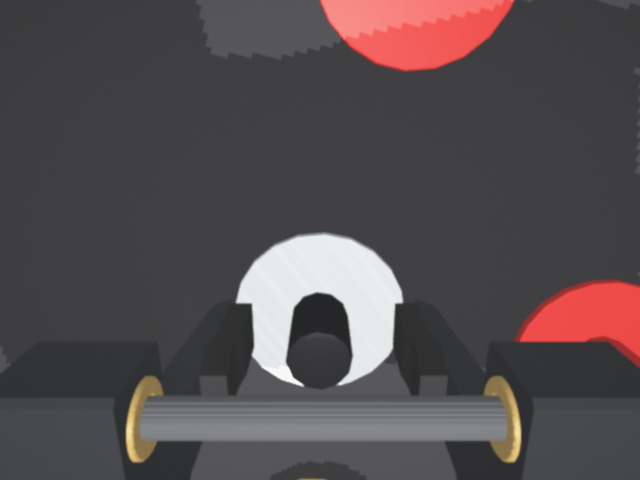

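The knob at (320,360) sits between the fingers. I close and lift.

Request:
{"method": "servo_tool", "body": {
  "steps": [
    {"ax": 0,"ay": 0,"az": 0,"tx": -0.8,"ty": 0,"tz": 0,"claw": 0.4},
    {"ax": 0,"ay": 0,"az": 0,"tx": -0.8,"ty": 0,"tz": 0,"claw": 1},
    {"ax": 0,"ay": 0,"az": 0,"tx": -0.8,"ty": 0,"tz": 0,"claw": 1},
    {"ax": 0,"ay": 0,"az": 0,"tx": -0.8,"ty": 0,"tz": 0,"claw": 1},
    {"ax": 0,"ay": 0,"az": 0,"tx": -0.8,"ty": 0,"tz": 0,"claw": 1},
    {"ax": 0,"ay": 0,"az": 0,"tx": -0.8,"ty": -10,"tz": 0,"claw": 1},
    {"ax": 0,"ay": 0,"az": 0,"tx": -0.8,"ty": -60,"tz": 0,"claw": 1},
    {"ax": 0,"ay": 0,"az": 0,"tx": -0.8,"ty": -120,"tz": 0,"claw": 1},
    {"ax": 0,"ay": 0,"az": 0,"tx": -0.8,"ty": -170,"tz": 0,"claw": 1},
    {"ax": 0,"ay": 0,"az": 0,"tx": -0.8,"ty": -170,"tz": 0,"claw": 1}
  ],
  "newtons": 15
}}

```text
clock: 22.62
ee_pos: [0.4007, 0.3119, 0.3574]
tool_rot: [0.703, -0.7, -0.09, 0.084]
ft_force: [0.1, -0.1, -0.6]
width: 0.0209
```

```bash
python3 go.py .5628 -.0463 .21 14; python3 - <<'E'
from h import *
from workcell import get_image,telemetry
from scipy.spatial.transform import Rotation as R
d=get_image("wrist");cv2.imwrite("pics/w15.png",d["img"])
W=cloud(d);s=telemetry.get_state();q=s["tool_rot"];A=R.from_quat(np.r_[q[1:],q[0]]).as_matrix();g=s["ee_pos"]+.147*A[:,1]
L=(W-g)@A
for sel in [(np.abs(L[...,0])<.04)&(np.abs(L[...,2])<.05)&(L[...,1]>.018)&(L[...,1]<.03)]:
  p=L[sel]; print(len(p),p.min(0),p.max(0),np.median(p,axis=0),cv2.minEnclosingCircle((p[:,[0,2]]*1000).astype(np.float32)))
  B=np.c_[p[:,[0,2]],np.ones(len(p))];print("plane",np.linalg.lstsq(B,p[:,1],rcond=None)[0])
E
```

```text
t [ 7.010e+01 -2.000e-01 -3.869e+02] a [-0.023  0.01   0.064]
tcp [0.4007 0.3119 0.3574] gp [0.4018 0.3127 0.2104] yaw 14.08 F [ 0.07 -0.05 -0.56] w 0.0209 t 22.62 [0.43 0.32 1.62 0.   1.19 0.18]
9629 [-0.03264821  0.01805882 -0.03044594] [0.03275963 0.02794264 0.03449867] [-3.48684771e-05  2.36959286e-02  1.74861399e-02] ((0.08535502105951309, 1.26555597782135), 33.2398681640625)
plane [0.0064251  0.01317854 0.02341679]
```

View pics/w15.png

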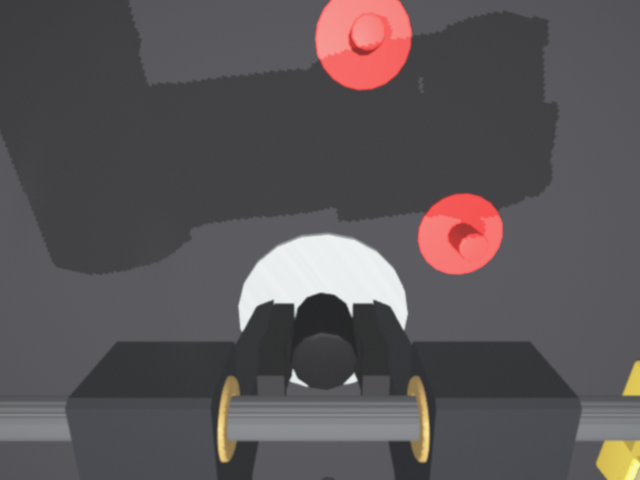

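The cover is held level, its disc centred in the hand to within about 1.3 mm. I carry it over.

Request:
{"method": "servo_tool", "body": {
  "steps": [
    {"ax": 0,"ay": 0,"az": 0,"tx": 6,"ty": -10,"tz": -35,"claw": 1},
    {"ax": 0,"ay": 0,"az": 0,"tx": 16,"ty": -10,"tz": -90,"claw": 1},
    {"ax": 0,"ay": 0,"az": 0,"tx": 26,"ty": -10,"tz": -145,"claw": 1},
    {"ax": 0,"ay": 0,"az": 0,"tx": 36,"ty": -10,"tz": -200,"claw": 1},
    {"ax": 0,"ay": 0,"az": 0,"tx": 46,"ty": -10,"tz": -255,"claw": 1},
    {"ax": 0,"ay": 0,"az": 0,"tx": 56,"ty": -10,"tz": -310,"claw": 1},
    {"ax": 0,"ay": 0,"az": 0.03,"tx": 65,"ty": -8,"tz": -360,"claw": 1},
    {"ax": 0,"ay": 0,"az": 0.06,"tx": 70,"ty": -5,"tz": -385,"claw": 1},
    {"ax": 0,"ay": 0,"az": 0.06,"tx": 70,"ty": -3,"tz": -387.5,"claw": 1},
    {"ax": 0,"ay": 0,"az": 0.06,"tx": 70,"ty": -3,"tz": -387.5,"claw": 1}
  ]
}}

```text
clock: 23.92
ee_pos: [0.5622, -0.0459, 0.3565]
tool_rot: [0.703, -0.701, -0.085, 0.089]
ft_force: [-0.1, 0.3, -1.0]
width: 0.022
```

```bash
python3 go.py .563 -.047 .18 14; python3 - <<'E'
from h import *
from workcell import get_image
d=get_image("wrist");e=get_image("scene")
cv2.imwrite("pics/w16.png",np.hstack([cv2.resize(d["img"],(400,300)),cv2.resize(e["img"][180:300,200:360],(400,300))]))
W=cloud(d)
for zz,r in ((.183,.04),):
  q=W[(np.hypot(W[...,0]-.563,W[...,1]+.046)<r)&(W[...,2]>.18)&(W[...,2]<.192)]
  print(len(q),np.median(q[:,2]),cv2.minEnclosingCircle((q[:,:2]*1000).astype(np.float32)))
W=cloud(e);q=W[(np.hypot(W[...,0]-.563,W[...,1]+.046)<.04)&(W[...,2]>.143)&(W[...,2]<.152)]
print("beaker s",len(q),circ(q))
q=W[(np.hypot(W[...,0]-.563,W[...,1]+.046)<.04)&(W[...,2]>.181)&(W[...,2]<.189)]
print("disc s",len(q),cv2.minEnclosingCircle((q[:,:2]*1000).astype(np.float32)))
E
```

```text
t [ 0.7 29.5 -1.3] a [-0.024  0.016 -0.039]
tcp [ 0.5622 -0.0459  0.3565] gp [ 0.5613 -0.0457  0.2095] yaw 14.13 F [-0.15  0.26 -1.03] w 0.022 t 23.93 [-0.29  0.44  1.45  0.    1.26 -0.54]
10020 0.1832846370272811 ((559.6716918945312, -44.87394714355469), 33.21811294555664)
beaker s 61 [ 0.56340137 -0.04768865  0.02518216]
disc s 273 ((561.2789916992188, -47.022987365722656), 33.19004821777344)
```

View pics/w16.png

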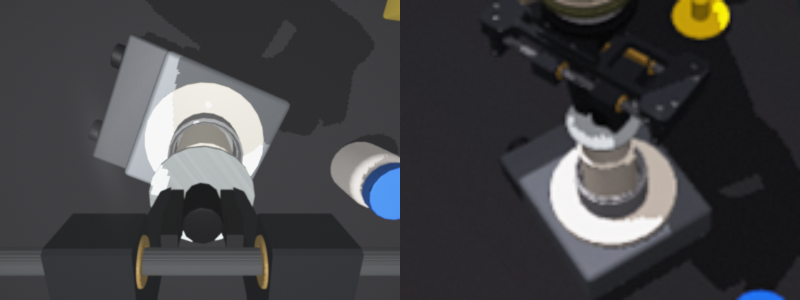

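Both cameras agree the cover must move about +2.2 mm in x and -0.8 mm in y. I correct and lower.

Request:
{"method": "servo_tool", "body": {
  "steps": [
    {"ax": 0,"ay": 0,"az": -0.03,"tx": 1.9,"ty": 5,"tz": -1.3,"claw": 1},
    {"ax": 0,"ay": 0,"az": -0.03,"tx": 1.9,"ty": 15,"tz": -1.3,"claw": 1},
    {"ax": 0,"ay": 0,"az": -0.03,"tx": 1.9,"ty": 22,"tz": -1.3,"claw": 1},
    {"ax": 0,"ay": 0,"az": -0.03,"tx": 1.9,"ty": 27,"tz": -1.3,"claw": 1},
    {"ax": 0,"ay": 0,"az": -0.03,"tx": 1.9,"ty": 29,"tz": -1.3,"claw": 1},
    {"ax": 0,"ay": 0,"az": -0.03,"tx": 1.9,"ty": 29,"tz": -1.3,"claw": 1}
  ]
}}

```text
clock: 24.78
ee_pos: [0.5642, -0.0465, 0.3282]
tool_rot: [0.703, -0.701, -0.087, 0.087]
ft_force: [0.5, -0.5, -0.3]
width: 0.021
```

```bash
python3 go.py .563 -.047 .1766 14; python3 - <<'E'
from h import *
from workcell import get_image
e=get_image("scene")
cv2.imwrite("pics/w17.png",cv2.resize(e["img"][195:285,220:340],(800,600),interpolation=2))
E
```

```text
t [-1.3  4.6 -0.2] a [-0.018  0.021 -0.002]
tcp [ 0.5642 -0.0465  0.3282] gp [ 0.5641 -0.0462  0.1812] yaw 14.17 F [ 0.52 -0.5  -0.27] w 0.021 t 24.77 [-0.29  0.47  1.48  0.    1.2  -0.54]
```

View pics/w17.png

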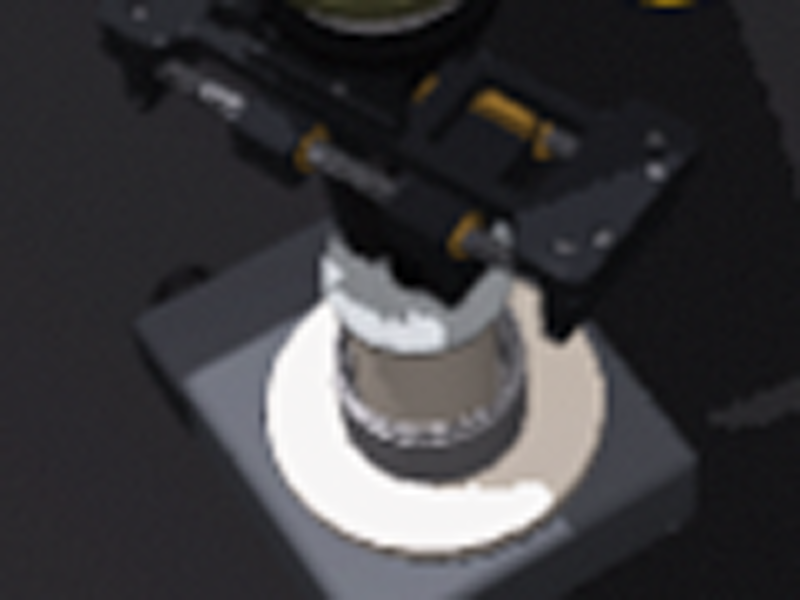

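The disc sits symmetrically over the beaker at (420,300), almost on the rim. I lower slowly the rest of the way.

Request:
{"method": "servo_tool", "body": {
  "steps": [
    {"ax": 0,"ay": 0,"az": 0,"tx": 0,"ty": 1.5,"tz": 0,"claw": 1},
    {"ax": 0,"ay": 0,"az": 0,"tx": 0,"ty": 3,"tz": 0,"claw": 1},
    {"ax": 0,"ay": 0,"az": 0,"tx": 0,"ty": 4,"tz": 0,"claw": 1},
    {"ax": 0,"ay": 0,"az": 0,"tx": 0,"ty": 4,"tz": 0,"claw": 1}
  ]
}}

```text
clock: 25.32
ee_pos: [0.5642, -0.0465, 0.3242]
tool_rot: [0.703, -0.701, -0.087, 0.087]
ft_force: [-0.1, -0.4, -0.7]
width: 0.0216
```

Request:
{"method": "servo_tool", "body": {
  "steps": [
    {"ax": 0,"ay": 0,"az": 0,"tx": 0,"ty": 0.8,"tz": 0,"claw": 1},
    {"ax": 0,"ay": 0,"az": 0,"tx": 0,"ty": 1.2,"tz": 0,"claw": 1},
    {"ax": 0,"ay": 0,"az": 0,"tx": 0,"ty": 1.2,"tz": 0,"claw": 1}
  ]
}}

```text
clock: 25.7
ee_pos: [0.5643, -0.0465, 0.3235]
tool_rot: [0.702, -0.701, -0.087, 0.087]
ft_force: [-0.8, 0.1, 2.8]
width: 0.0212
```

Contact comes at the expected height. I release and retreat.

Request:
{"method": "servo_tool", "body": {
  "steps": [
    {"ax": 0,"ay": 0,"az": 0,"tx": 0,"ty": 0,"tz": 0,"claw": 0.2},
    {"ax": 0,"ay": 0,"az": 0,"tx": 0,"ty": 0,"tz": 0,"claw": -0.2},
    {"ax": 0,"ay": 0,"az": 0,"tx": 0,"ty": 0,"tz": 0,"claw": -0.2},
    {"ax": 0,"ay": 0,"az": 0,"tx": 0,"ty": 0,"tz": 0,"claw": -0.2},
    {"ax": 0,"ay": 0,"az": 0,"tx": 0,"ty": -30,"tz": 0,"claw": -0.2},
    {"ax": 0,"ay": 0,"az": 0,"tx": 0,"ty": -90,"tz": 0,"claw": -0.2},
    {"ax": 0,"ay": 0,"az": 0,"tx": 0,"ty": -110,"tz": 0,"claw": -0.2},
    {"ax": 0,"ay": 0,"az": 0,"tx": 0,"ty": -110,"tz": 0,"claw": -0.2}
  ]
}}

```text
clock: 26.7
ee_pos: [0.5642, -0.0467, 0.4345]
tool_rot: [0.702, -0.701, -0.088, 0.086]
ft_force: [-0.5, -0.2, -0.7]
width: 0.053
```

```bash
python3 go.py .563 -.047 .1766 14; python3 - <<'E'
from h import *
from workcell import get_image
d=get_image("wrist");e=get_image("scene")
cv2.imwrite("pics/w18.png",np.hstack([cv2.resize(d["img"],(400,300)),cv2.resize(e["img"][195:285,220:340],(400,300))]))
for n,d in (("w",d),("s",e)):
  W=cloud(d)
  for k,a,b in (("disc",.145,.157),("knob",.178,.19)):
    q=W[(np.hypot(W[...,0]-.563,W[...,1]+.046)<.04)&(W[...,2]>a)&(W[...,2]<b)]
    B=np.c_[q[:,:2],np.ones(len(q))]
    print(n,k,len(q),np.median(q[:,2]).round(4),cv2.minEnclosingCircle((q[:,:2]*1000).astype(np.float32)),np.linalg.lstsq(B,q[:,2],rcond=None)[0][:2].round(3))
s=dict(np.load("pics/scene0.npz"));print([abs(s["img"].astype(int)-e["img"])[y-25:y+25,x-25:x+25].mean().round(2) for x,y in ((344,315),(254,373),(407,256))])
E
```

```text
t [-1.600e+00  1.109e+02 -1.000e-01] a [-0.005  0.021  0.021]
tcp [ 0.5642 -0.0467  0.4345] gp [ 0.5646 -0.0465  0.2875] yaw 14.17 F [-0.47 -0.22 -0.67] w 0.053 t 26.7 [-0.29  0.39  1.32  0.    1.44 -0.54]
w disc 6641 0.1501 ((562.9113159179688, -45.17463684082031), 33.009639739990234) [-0.001 -0.   ]
w knob 1107 0.1819 ((562.7682495117188, -44.98206329345703), 10.94228744506836) [ 0.003 -0.035]
s disc 440 0.1505 ((564.6143188476562, -45.60588455200195), 34.600826263427734) [-0.001  0.001]
s knob 67 0.1823 ((564.3176879882812, -46.62179946899414), 11.001298904418945) [-0.059  0.036]
[np.float64(2.4), np.float64(0.89), np.float64(0.62)]
```

View pics/w18.png

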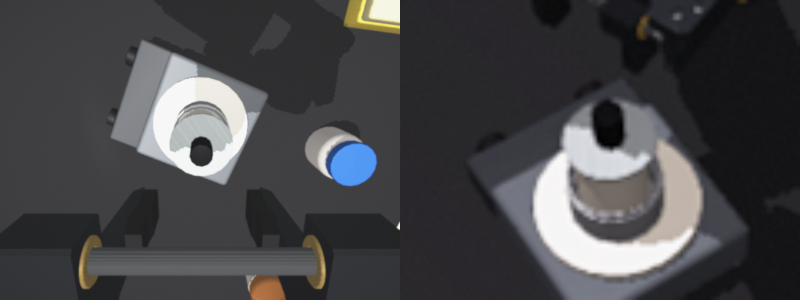

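The cover lies flat, knob up: scene view (607,125), wrist view (200,140). The disc top is at about 0.150–0.152 and it is within 2 mm of the beaker axis. I hand in.

```bash
python3 - <<'E'
from workcell import robot
print(robot.close_job())
E
```

```text
the job is handed in; nothing more can be done
None
```

I built the stack in the order asked: block on the plate, beaker in the bore, stir bar in the beaker, cover on top with its knob up. I handed the job in at about 27 s on the robot's clock, with the arm raised clear; no verdict was reported.

| Last check | Result |
|---|---|
| Block to plate centre (measured) | About 1 mm |
| Beaker rim height | 0.146 m measured against 0.148 m expected, so seated on the bottom |
| Stir bar | Seen lying on the beaker floor before the cover went on |
| Cover | Flat, within about 2 mm of the beaker's axis |
| Fingers | Open and well clear of everything |

- **Camera disagreement:** the wrist and fixed cameras differed by up to about 3 mm when locating the cover. I corrected the cover over the beaker using the offset on which both agreed.
- **Bystanders:** comparing the scene image with the first one gave small changes at the bottle and tip box. The change at the jar was slightly larger, which I put down to the arm's shadow; I did not re-measure its position. The arm's path stayed clear of all three.
- **Refused move:** my first move call was refused before anything moved. Once I filled in every field in each row, the calls went through.

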